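Pack and lock a gift case of sweets

TASK

Pack the gift case on the prize shop counter: stand every round tin upright in a pocket of the back row, beside the hinge, and every square box upright in a pocket of the front row, one to a pocket and right down on the pocket's floor. Then lower the clear lid gently until it is fully shut, without letting it slam, and only after that turn the lock dial until its white pointer stands at the zero mark. Leave the bowling pin, the ball and the sweet jar where they are.

Things in the scene. Friction and masses are not known exactly. Their poses are not given: they have to be found in the camera images.
- round_tin0: round metal tin of sweets, a plain upright cylinder 48 mm across and 60 mm tall, with a paper band; stands loose on the counter left of the case; may be absent; origin at the centre of its underside, z up its axis
- round_tin1: round metal tin of sweets, a plain upright cylinder 48 mm across and 60 mm tall, with a paper band; stands loose on the counter left of the case; may be absent; origin at the centre of its underside, z up its axis
- round_tin2: round metal tin of sweets, a plain upright cylinder 48 mm across and 60 mm tall, with a paper band; stands loose on the counter left of the case; may be absent; origin at the centre of its underside, z up its axis
- square_box0: square cardboard box of sweets, 48 x 48 mm and 60 mm tall; stands loose on the counter left of the case; may be absent; origin at the centre of its underside, z up, x and y square to its sides
- square_box1: square cardboard box of sweets, 48 x 48 mm and 60 mm tall; stands loose on the counter left of the case; may be absent; origin at the centre of its underside, z up, x and y square to its sides
- square_box2: square cardboard box of sweets, 48 x 48 mm and 60 mm tall; stands loose on the counter left of the case; may be absent; origin at the centre of its underside, z up, x and y square to its sides
- case: white gift case fixed to the counter, 190 mm deep (x), 262 mm wide (y), 30 mm high; origin at the centre of its underside, x from its front (robot side) to its hinge side, z up. Six pockets, 60 x 60 mm, 24 mm deep, floor 6 mm above the counter, 22 mm walls between: back row at x = +41 mm (beside the hinge), front row at x = -41 mm, y = +82, 0, -82 mm. The dial is on a white pod at its right end
- back_well0 (a point): centre of the floor of a pocket of the back row, beside the hinge, number 0 counted from the case's left; axes as the case
- back_well1 (a point): centre of the floor of a pocket of the back row, beside the hinge, number 1 counted from the case's left; axes as the case
- back_well2 (a point): centre of the floor of a pocket of the back row, beside the hinge, number 2 counted from the case's left; axes as the case
- front_well0 (a point): centre of the floor of a pocket of the front row, nearer the robot, number 0 counted from the case's left; axes as the case
- front_well1 (a point): centre of the floor of a pocket of the front row, nearer the robot, number 1 counted from the case's left; axes as the case
- front_well2 (a point): centre of the floor of a pocket of the front row, nearer the robot, number 2 counted from the case's left; axes as the case
- lid (a joint): hinge angle of the clear lid: 0 = shut, about 1.8 = standing open and leaning back beyond upright (stop at 2.0); the hinge is stiff enough for the lid to stay where it is left (about 2 N at the tab moves it)
- lid_hinge (a point): middle of the lid's hinge line, along the case's back upper edge, 30 mm above the counter; axes are the lid's: when shut the same as the case's
- lid_tab (a point): centre of the black pull tab at the middle of the lid's free edge, 203 mm from the hinge. The lid is a clear hood, 190 x 262 mm, 52 mm deep; the tab, 90 mm wide (y), 10 mm thick (z), sticks out 26 mm from the foot of its front wall: forwards when shut, upwards when open. The tab's outer face (lid +z) faces up when shut, away from the robot when open
- dial (a joint): angle of the black lock dial: 0 = its white pointer stands at the zero mark, the thick black bar on the pod's front side (towards case -x); grows anticlockwise seen from above; stops at -0.7 and 2.8, none at zero; stiff enough to stay
- dial_grip (a point): on the dial's vertical axis, halfway up its finger bar, 70 mm above the counter. The bar is 60 mm long, 16 mm wide, 30 mm high (55 to 83 mm above the counter), on a disc 68 mm across, on a pod 110 x 96 mm, 45 mm high; the point's x runs along the bar, the white pointer line is at its -x end
- bowling_pin: white souvenir bowling pin, 226 mm tall, 80 mm across, standing to the right; not part of the job; origin at the centre of its underside
- basketball: small brown ball, 110 mm across, fixed on a black disc foot, to the right; not part of the job; origin at the centre of its underside
- sweet_jar: amber glass jar, 90 mm across, 85 mm tall, at the far left; not part of the job; origin at the centre of its underside
There are look-alikes about, which are no part of the job. Leave any red look-alike of the round_tin2 alone.

How it is judged:
On the way, in this order (a step that is already met when the one before it is completed fails the run):
1. every round tin stands in a back-row pocket and every square box in a front-row pocket, the lid still open (((horizontal distance between round_tin0 and back_well0 below 0.015 m and z of round_tin0 in the frame of back_well0 below 0.006 m) or (horizontal distance between round_tin0 and back_well1 below 0.015 m and z of round_tin0 in the frame of back_well1 below 0.006 m) or (horizontal distance between round_tin0 and back_well2 below 0.015 m and z of round_tin0 in the frame of back_well2 below 0.006 m)) and angle between each of round_tin0, round_tin1, round_tin2, square_box0, square_box1, square_box2's own z axis and vertical below 0.12 rad and ((horizontal distance between round_tin1 and back_well0 below 0.015 m and z of round_tin1 in the frame of back_well0 below 0.006 m) or (horizontal distance between round_tin1 and back_well1 below 0.015 m and z of round_tin1 in the frame of back_well1 below 0.006 m) or (horizontal distance between round_tin1 and back_well2 below 0.015 m and z of round_tin1 in the frame of back_well2 below 0.006 m)) and ((horizontal distance between round_tin2 and back_well0 below 0.015 m and z of round_tin2 in the frame of back_well0 below 0.006 m) or (horizontal distance between round_tin2 and back_well1 below 0.015 m and z of round_tin2 in the frame of back_well1 below 0.006 m) or (horizontal distance between round_tin2 and back_well2 below 0.015 m and z of round_tin2 in the frame of back_well2 below 0.006 m)) and ((horizontal distance between square_box0 and front_well0 below 0.015 m and z of square_box0 in the frame of front_well0 below 0.006 m) or (horizontal distance between square_box0 and front_well1 below 0.015 m and z of square_box0 in the frame of front_well1 below 0.006 m) or (horizontal distance between square_box0 and front_well2 below 0.015 m and z of square_box0 in the frame of front_well2 below 0.006 m)) and ((horizontal distance between square_box1 and front_well0 below 0.015 m and z of square_box1 in the frame of front_well0 below 0.006 m) or (horizontal distance between square_box1 and front_well1 below 0.015 m and z of square_box1 in the frame of front_well1 below 0.006 m) or (horizontal distance between square_box1 and front_well2 below 0.015 m and z of square_box1 in the frame of front_well2 below 0.006 m)) and ((horizontal distance between square_box2 and front_well0 below 0.015 m and z of square_box2 in the frame of front_well0 below 0.006 m) or (horizontal distance between square_box2 and front_well1 below 0.015 m and z of square_box2 in the frame of front_well1 below 0.006 m) or (horizontal distance between square_box2 and front_well2 below 0.015 m and z of square_box2 in the frame of front_well2 below 0.006 m)) and value of joint lid above 0.6 rad), for 0.3 s.
2. the lid is fully shut over the packed case, the dial not yet at zero (((horizontal distance between round_tin0 and back_well0 below 0.015 m and z of round_tin0 in the frame of back_well0 below 0.006 m) or (horizontal distance between round_tin0 and back_well1 below 0.015 m and z of round_tin0 in the frame of back_well1 below 0.006 m) or (horizontal distance between round_tin0 and back_well2 below 0.015 m and z of round_tin0 in the frame of back_well2 below 0.006 m)) and angle between each of round_tin0, round_tin1, round_tin2, square_box0, square_box1, square_box2's own z axis and vertical below 0.12 rad and ((horizontal distance between round_tin1 and back_well0 below 0.015 m and z of round_tin1 in the frame of back_well0 below 0.006 m) or (horizontal distance between round_tin1 and back_well1 below 0.015 m and z of round_tin1 in the frame of back_well1 below 0.006 m) or (horizontal distance between round_tin1 and back_well2 below 0.015 m and z of round_tin1 in the frame of back_well2 below 0.006 m)) and ((horizontal distance between round_tin2 and back_well0 below 0.015 m and z of round_tin2 in the frame of back_well0 below 0.006 m) or (horizontal distance between round_tin2 and back_well1 below 0.015 m and z of round_tin2 in the frame of back_well1 below 0.006 m) or (horizontal distance between round_tin2 and back_well2 below 0.015 m and z of round_tin2 in the frame of back_well2 below 0.006 m)) and ((horizontal distance between square_box0 and front_well0 below 0.015 m and z of square_box0 in the frame of front_well0 below 0.006 m) or (horizontal distance between square_box0 and front_well1 below 0.015 m and z of square_box0 in the frame of front_well1 below 0.006 m) or (horizontal distance between square_box0 and front_well2 below 0.015 m and z of square_box0 in the frame of front_well2 below 0.006 m)) and ((horizontal distance between square_box1 and front_well0 below 0.015 m and z of square_box1 in the frame of front_well0 below 0.006 m) or (horizontal distance between square_box1 and front_well1 below 0.015 m and z of square_box1 in the frame of front_well1 below 0.006 m) or (horizontal distance between square_box1 and front_well2 below 0.015 m and z of square_box1 in the frame of front_well2 below 0.006 m)) and ((horizontal distance between square_box2 and front_well0 below 0.015 m and z of square_box2 in the frame of front_well0 below 0.006 m) or (horizontal distance between square_box2 and front_well1 below 0.015 m and z of square_box2 in the frame of front_well1 below 0.006 m) or (horizontal distance between square_box2 and front_well2 below 0.015 m and z of square_box2 in the frame of front_well2 below 0.006 m)) and value of joint lid below 0.05 rad and not (value of joint dial between -0.14 and 0.14 rad)), for 0.2 s.
3. the dial's pointer stands at zero, the lid shut (value of joint dial between -0.14 and 0.14 rad and value of joint lid below 0.05 rad), for 0.2 s.
At the end, for the whole second after the job is handed in: Every tin and box present stands upright (within 0.12 rad) on the floor of a pocket of its own row (within 15 mm of the pocket's centre and 6 mm of its floor), the lid is shut (hinge angle under 0.05 rad), and the dial is at rest within 0.14 rad of zero (all of step 3 and ((horizontal distance between round_tin0 and back_well0 below 0.015 m and z of round_tin0 in the frame of back_well0 below 0.006 m) or (horizontal distance between round_tin0 and back_well1 below 0.015 m and z of round_tin0 in the frame of back_well1 below 0.006 m) or (horizontal distance between round_tin0 and back_well2 below 0.015 m and z of round_tin0 in the frame of back_well2 below 0.006 m)) and angle between each of round_tin0, round_tin1, round_tin2, square_box0, square_box1, square_box2's own z axis and vertical below 0.12 rad and ((horizontal distance between round_tin1 and back_well0 below 0.015 m and z of round_tin1 in the frame of back_well0 below 0.006 m) or (horizontal distance between round_tin1 and back_well1 below 0.015 m and z of round_tin1 in the frame of back_well1 below 0.006 m) or (horizontal distance between round_tin1 and back_well2 below 0.015 m and z of round_tin1 in the frame of back_well2 below 0.006 m)) and ((horizontal distance between round_tin2 and back_well0 below 0.015 m and z of round_tin2 in the frame of back_well0 below 0.006 m) or (horizontal distance between round_tin2 and back_well1 below 0.015 m and z of round_tin2 in the frame of back_well1 below 0.006 m) or (horizontal distance between round_tin2 and back_well2 below 0.015 m and z of round_tin2 in the frame of back_well2 below 0.006 m)) and ((horizontal distance between square_box0 and front_well0 below 0.015 m and z of square_box0 in the frame of front_well0 below 0.006 m) or (horizontal distance between square_box0 and front_well1 below 0.015 m and z of square_box0 in the frame of front_well1 below 0.006 m) or (horizontal distance between square_box0 and front_well2 below 0.015 m and z of square_box0 in the frame of front_well2 below 0.006 m)) and ((horizontal distance between square_box1 and front_well0 below 0.015 m and z of square_box1 in the frame of front_well0 below 0.006 m) or (horizontal distance between square_box1 and front_well1 below 0.015 m and z of square_box1 in the frame of front_well1 below 0.006 m) or (horizontal distance between square_box1 and front_well2 below 0.015 m and z of square_box1 in the frame of front_well2 below 0.006 m)) and ((horizontal distance between square_box2 and front_well0 below 0.015 m and z of square_box2 in the frame of front_well0 below 0.006 m) or (horizontal distance between square_box2 and front_well1 below 0.015 m and z of square_box2 in the frame of front_well1 below 0.006 m) or (horizontal distance between square_box2 and front_well2 below 0.015 m and z of square_box2 in the frame of front_well2 below 0.006 m)) and velocity of joint dial between -0.05 and 0.05 rad/s); the robot touches nothing.
It fails at once if the souvenir bowling pin is pushed away or tipped over (distance of bowling_pin from where it was at the start of the episode above 0.03 m or angle between bowling_pin's own z axis and vertical above 0.4 rad).
It fails at once if the ball on its stand is pushed away or tipped over (distance of basketball from where it was at the start of the episode above 0.03 m or angle between basketball's own z axis and vertical above 0.4 rad).
It fails at once if the sweet jar is pushed away or tipped over (distance of sweet_jar from where it was at the start of the episode above 0.03 m or angle between sweet_jar's own z axis and vertical above 0.4 rad).
It fails at once if the lid is slammed (swings shut faster than 3 rad/s) (velocity of joint lid below -3 rad/s).
Of round_tin0, round_tin1, round_tin2, square_box0, square_box1, square_box2 only 4 to 6 are there at a start; the rules pass over those that are not, and their reading is None.
At some moment in a run one of round_tin0, round_tin1, round_tin2, square_box0, square_box1, square_box2 may be knocked a few centimetres aside while the robot is not near it.
It also fails if it takes over 210 s, if anything falls off the work surface, if the arm or the gripper's body presses on something with over 40 N, if the wrist force passes 120 N, or if a joint passes its speed limit or range.

ROBOT

A 6-joint arm with a two-finger parallel gripper is mounted at the origin on the work surface. World frame = base frame: x ahead of the robot, y to its left, z up, the work surface at z = 0. Lengths are in m, angles in rad, forces in N, time in s.
With the tool pointing down it reaches from about 0.25 to 0.775 m from the base axis. Payload 4 kg.
Tool frame: the origin (TCP) lies at the very end of the fingers, on their centre line; the grasp point (between the pads) lies 19 mm behind it; z points along the fingers, y is the line along which they close (so a half turn about z gives the same grasp; the last joint's range is limited). The gripper opens to 94 mm and grips with 3 to 60 N. Pads are 16 mm wide; open, the fingers measure 119 mm over their backs; the gripper's body (75 mm by 177 mm) begins 78 mm behind the grasp point.
Start: joints at [1.243, 0.087, 1.371, -0, 1.684, -0.103], TCP at [0.123, 0.536, 0.206] pointing down, gripper open.
Joint ranges: [-3.1, 3.1], [-0.76, 2.03], [0.27, 2.55], [-1.08, 4.22], [0.17, 2.65], [-2.57, 2.57]. Speed limits (rad/s): [2.79, 2.79, 3.14, 3.14, 3.14, 3.14].

INTERFACE

Orientations are given as a rotation vector (axis times angle).
In Python, from station import monitor, optics, ctrl gives the robot as it stands.
- The arm moves only by the tool apply_moves, never from a script. Its argument "targets" is a list of rows, each an object with "travel": the shift along the tool's x, y, z in mm, a list of three; "delta_rot": the turn, a rotation vector about the tool's x, y, z in rad, a list of three. A call has exactly 10 rows; each row is the pose to reach, as a shift and turn from the pose commanded when the call began, along the tool's axes at that moment; what a row does not reach only later rows make up. A row lasts 1/10 s, in which the tool goes at most 50 mm and 8.59 degrees, less where a joint would pass 70% of its speed; a pose out of reach is approached as far as the arm can. A call with a gripper value outside its range is refused whole. "claw" is the opening, from 0 (shut) to 1 (fully open), set as the call begins (left out, the last holds). The fingers move at their own pace and stop on an object; "newtons" is the grip in N (left out, the last holds). Time passes only in rows, so rows that repeat a pose let the fingers close, or fill a call up. It gives the time, the measured TCP pose, the force, the opening and the grip force at its end, in the units of the state.
- monitor.read_state(): the state, without advancing time (a new reading comes with each control period).
- optics.get_image(name): name is "scene" or "side" or "wrist"; returns (picture, depth): 384x512x3 uint8, red, green, blue; 384x512 float32, m along the optical axis (not along the pixel's ray), 0 where there is no reading.
- optics.calibration(name): a dict with "fx", "fy", "cx", "cy" (pixels), "rvec" (rotation vector, rad) and "tvec" (3), from world to camera coordinates, as OpenCV has them; the wrist camera has in their place "hand_eye" (4x4, takes a point from camera to tool coordinates, whose origin is the TCP and whose axes are the flange's). Camera axes: x right, y down, z forward; pixel columns grow to the right and rows downward; lengths in m; the calibration is good to about 2 mm. The wrist camera is an equidistant fisheye: a pixel r from the principal point sees the ray r / f radians off the axis. A picture is of the moment at which its call begins: read the wrist's pose just before it. calibration takes no time and is no camera call.
- ctrl.job_done(): hands the job in; it is judged then, once.
The state is a dict: "time_s": time; "joint_pos": joint angles; "qvel": joint speeds; "tau": joint torques, N m; "tcp_pos": TCP position; "ee_rot": TCP orientation; "wrist_force": force on the tool from outside, world axes, zero at the start; "moment": the same for the moment, N m; "width": finger opening in m; "gripper_force": force on a finger pad.
Only numpy, scipy, OpenCV 4.12 (cv2) and the standard library are available. Lean on these libraries where they do the work, as an engineer would, in place of code of your own. Each camera call takes 0.05 s, during which the arm holds its last target. There are 200 camera calls.

## Working session

There is one attempt and no reset: what is moved stays moved. The work goes in short steps, Python scripts to look and compute and a tool call to move; the robot and the scene stay as the last step left them, time stands still between calls to the robot, and variables do not carry over. Pictures are saved under pics/ and viewed, at most 14 in all, crops included, and the job is handed in when it is done.

Besides the shell and the picture viewer there is one more tool, called after "Emit:" by a JSON object that holds its "op" and its "data", one argument or row to a line. apply_moves: Moves the arm, as the interface text tells. Its arguments: {"type":"object","properties":{"targets":{"type":"array"},"claw":{"type":"number"},"newtons":{"type":"number"}},"required":["targets"]}

```bash
ls; mkdir -p pics; python3 - <<'E'
from station import monitor, optics
import cv2,numpy as np
s=monitor.read_state();print(s)
for n in("scene","side"):
    im,d=optics.get_image(n);cv2.imwrite(f"pics/{n}0.png",im[:,:,::-1]);np.savez(f"{n}0.npz",im=im,d=d);print(optics.calibration(n))
print(optics.calibration("wrist"))
E
```

```text
pics
{'time_s': 0.0, 'joint_pos': array([ 1.24289644e+00,  8.79652547e-02,  1.37224559e+00, -4.33759089e-07,
        1.68358820e+00, -1.03128609e-01]), 'qvel': array([ 4.72293454e-04,  1.34348120e-04, -1.49542101e-03,  4.45713236e-04,
       -1.06269437e-05, -2.02142340e-04]), 'tau': array([-1.99434248e-04, -3.40182889e+01, -3.02428830e+01,  7.16803595e-02,
        3.30797606e-02, -1.46070120e-04]), 'tcp_pos': array([0.12242945, 0.53564166, 0.20430297]), 'ee_rot': array([-0.35227413, -3.12130327,  0.00338525]), 'wrist_force': array([0.15127278, 0.51898535, 0.09576436]), 'moment': array([-0.01099605,  0.03365529,  0.01765929]), 'gripper_force': 0.0, 'width': 0.09388106347197599}
{'fx': 497.06707071160616, 'fy': 497.06707071160616, 'cx': 250.99597671489272, 'cy': 193.0584308962641, 'rvec': array([ 0.90281832,  2.68060509, -0.8449377 ]), 'tvec': array([ 0.3590286 , -0.23512113,  2.06950895])}
{'fx': 465.476095613588, 'fy': 465.476095613588, 'cx': 256.280236164351, 'cy': 193.2827495319502, 'rvec': array([ 2.27639208, -0.70009496,  0.29123487]), 'tvec': array([-0.37799096,  0.28300188,  1.32903215])}
{'fx': 297.3186396354542, 'fy': 297.3186396354542, 'cx': 258.3602227559763, 'cy': 194.6602157642441, 'hand_eye': array([[-6.31590172e-05, -9.72444401e-01, -2.33134903e-01,
         6.61476256e-02],
       [ 9.99999435e-01, -3.08811208e-04,  1.01719110e-03,
        -4.16231586e-04],
       [-1.06115646e-03, -2.33134708e-01,  9.72443871e-01,
        -1.79893867e-01],
       [ 0.00000000e+00,  0.00000000e+00,  0.00000000e+00,
         1.00000000e+00]])}
```

View pics/scene0.png

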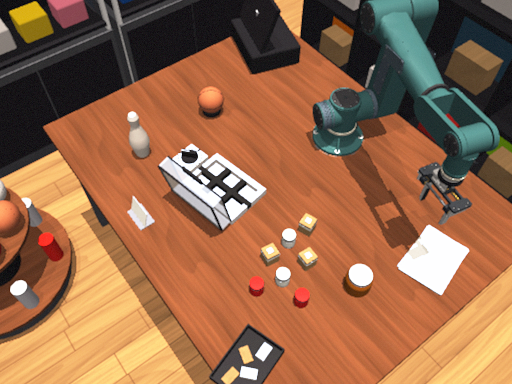

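View pics/side0.png

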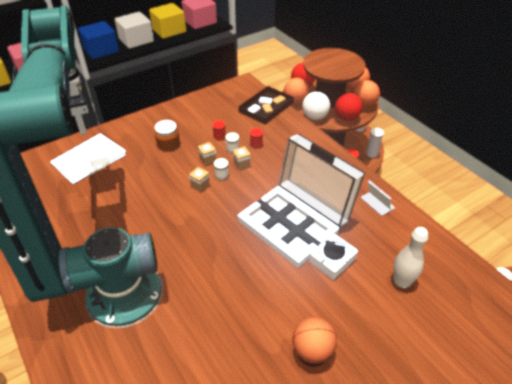

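The scene view shows three boxes at about (308,222), (271,253) and (308,258), white tins at (289,238) and (283,276), and red look-alikes at (257,286) and (302,297). The case is near (215,190) with its lid open. I'll enlarge both views next.

```bash
cat > h.py <<'E'
import numpy as np,cv2
from station import monitor,optics
from scipy.spatial.transform import Rotation as R
def ray(n,u,v):
    c=optics.calibration(n);M=R.from_rotvec(c["rvec"]).as_matrix()
    return -M.T@c["tvec"], M.T@np.array([(u-c["cx"])/c["fx"],(v-c["cy"])/c["fy"],1])
def hit(n,u,v,z):
    o,d=ray(n,u,v);return o+d*(z-o[2])/d[2]
def proj(n,P):
    c=optics.calibration(n);K=np.array([[c["fx"],0,c["cx"]],[0,c["fy"],c["cy"]],[0,0,1]])
    return cv2.projectPoints(np.array(P,float).reshape(-1,3),c["rvec"],c["tvec"],K,None)[0][:,0]
def cloud(n,d):
    v,u=np.mgrid[:384,:512];c=optics.calibration(n);M=R.from_rotvec(c["rvec"]).as_matrix()
    p=np.stack([(u-c["cx"])/c["fx"]*d,(v-c["cy"])/c["fy"]*d,d],-1)
    return (p-c["tvec"])@M
E
python3 - <<'E'
from h import *
for n,ps in dict(scene=[(308,219),(271,250),(308,255),(289,235),(283,273),(257,283),(302,294),(360,272)],side=[(200,174),(242,152),(207,149),(221,164),(232,137),(256,132),(219,126)]).items():
    for p in ps: print(n,p,hit(n,*p,.06 if p!=(360,272) else .085).round(3))
a=cv2.imread("pics/scene0.png");b=cv2.imread("pics/side0.png")
cv2.imwrite("pics/s1.png",cv2.resize(a[135:235,150:275],None,fx=6,fy=6,interpolation=2))
cv2.imwrite("pics/d1.png",cv2.resize(b[130:280,230:370],None,fx=4,fy=4,interpolation=2))
for n in("scene","side"):
    d=np.load(n+"0.npz")["d"];P=cloud(n,d)
    np.save(n+"P.npy",P)
    m=(d>0)&(P[...,2]>.045)&(P[...,2]<.075)&(np.abs(P[...,0]-.5)<.35)&(P[...,1]>-.1)&(P[...,1]<.6)
    k,l,st,ce=cv2.connectedComponentsWithStats(m.astype(np.uint8))
    for i in range(1,k):
        if st[i,4]>15: print(n,ce[i].round(),st[i,4],np.median(P[l==i],0).round(3))
E
```

```text
scene (308, 219) [0.391 0.257 0.06 ]
scene (271, 250) [0.573 0.275 0.06 ]
scene (308, 255) [0.485 0.366 0.06 ]
scene (289, 235) [0.487 0.267 0.06 ]
scene (283, 273) [0.595 0.366 0.06 ]
scene (257, 283) [0.686 0.343 0.06 ]
scene (302, 294) [0.594 0.461 0.06 ]
scene (360, 272) [0.402 0.524 0.085]
side (200, 174) [0.396 0.252 0.06 ]
side (242, 152) [0.578 0.269 0.06 ]
side (207, 149) [0.483 0.354 0.06 ]
side (221, 164) [0.482 0.256 0.06 ]
side (232, 137) [0.594 0.362 0.06 ]
side (256, 132) [0.685 0.337 0.06 ]
side (219, 126) [0.589 0.447 0.06 ]
scene [209. 216.] 124 [0.669 0.052 0.06 ]
scene [307. 222.] 189 [0.401 0.264 0.059]
scene [288. 236.] 157 [0.491 0.267 0.06 ]
scene [269. 252.] 212 [0.582 0.276 0.06 ]
scene [307. 256.] 219 [0.492 0.368 0.059]
scene [282. 274.] 173 [0.601 0.369 0.059]
scene [356. 285.] 184 [0.439 0.55  0.059]
scene [256. 284.] 175 [0.691 0.344 0.059]
scene [301. 295.] 187 [0.599 0.463 0.059]
side [219. 126.] 111 [0.589 0.451 0.059]
side [167. 136.] 180 [0.39  0.497 0.06 ]
side [256. 133.] 108 [0.683 0.333 0.058]
side [232. 138.] 115 [0.593 0.358 0.058]
side [207. 149.] 159 [0.483 0.356 0.058]
side [241. 153.] 164 [0.575 0.266 0.058]
side [221. 164.] 135 [0.482 0.257 0.058]
side [199. 175.] 187 [0.391 0.254 0.058]
side [308. 185.] 435 [0.671 0.004 0.061]
```

View pics/s1.png

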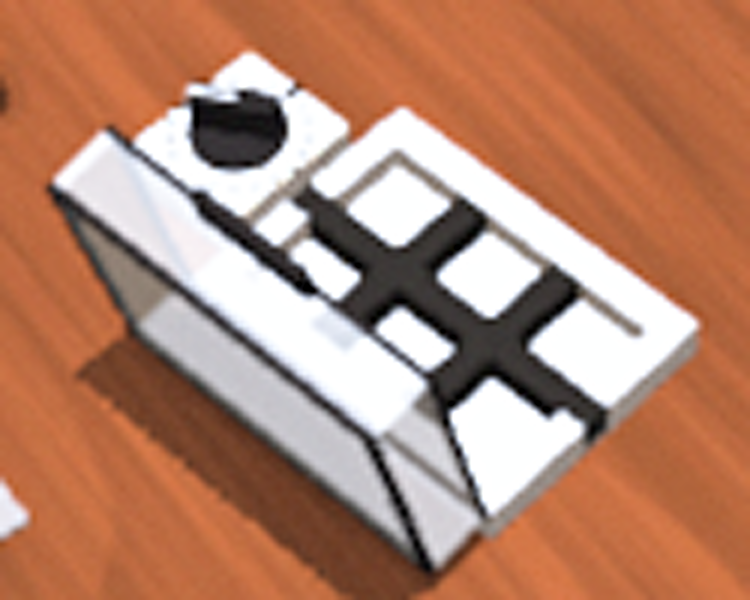

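View pics/d1.png

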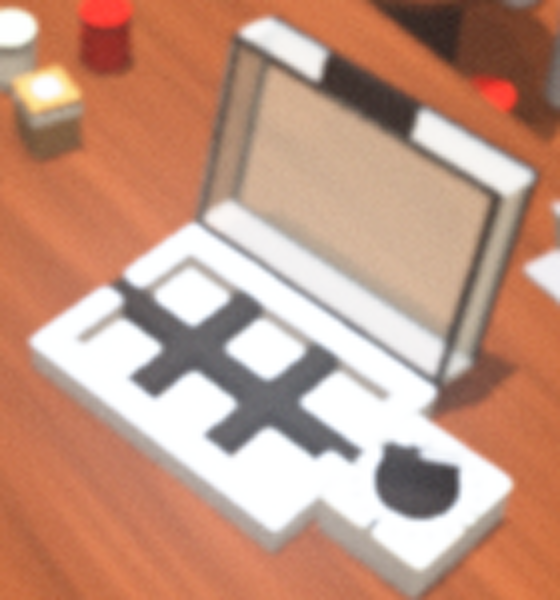

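The scene crop has the case's front-left top corner at about full-image (266.3,189.2) and the front-right one at (217.2,153.0). In the side crop they are at (238,216) and (298.7,262.5). The dial's white pointer faces right/back, about (185,150) in the scene view. The zero bar is on the robot side of the pod.

```bash
python3 - <<'E'
from h import *
for n,ps in dict(scene=[(266.3,189.2),(217.2,153.0)],side=[(238,216.2),(298.7,262),(277.5,186)]).items():
    q=[hit(n,*p,.03) for p in ps]; print(n,np.round(q,3), np.linalg.norm(q[0]-q[1]))
    e=(q[0]-q[1])/np.linalg.norm(q[0]-q[1]); x=np.array([e[1],-e[0],0]); print("yaw",np.arctan2(x[1],x[0]),"ctr",(q[0]+q[1])/2+.095*x)
print(hit("scene",150+238/6,135+130/6,.05),hit("side",230+417/4,130+485/4,.05))
s=monitor.read_state();r=R.from_rotvec(s["ee_rot"]).as_matrix();print(r.round(3))
E
```

```text
scene [[ 0.415  0.049  0.03 ]
 [ 0.461 -0.209  0.03 ]] 0.26182448136830927
yaw 0.1776510870752649 ctr [ 0.53146869 -0.06339235  0.03      ]
side [[ 0.413  0.04   0.03 ]
 [ 0.464 -0.212  0.03 ]
 [ 0.6    0.081  0.03 ]] 0.2570709990014576
yaw 0.19678538596463324 ctr [ 0.53162792 -0.06762609  0.03      ]
[ 0.56602666 -0.24487532  0.05      ] [ 0.56413184 -0.25118188  0.05      ]
[[-0.975  0.223 -0.001]
 [ 0.223  0.975 -0.002]
 [ 0.    -0.002 -1.   ]]
```

```bash
cat >> h.py <<'E'
def plan(*wps):
    """waypoints (x,y,z,theta): theta = world angle of tool y, tool down"""
    s=monitor.read_state();p=s["tcp_pos"];r=R.from_rotvec(s["ee_rot"])
    t0=np.arctan2(*r.as_matrix()[[1,0],1]);print("t",round(s["time_s"],2),"tcp",p.round(4),"th",t0.round(3),"w",round(s["width"],4),"F",s["wrist_force"].round(1))
    for x,y,z,th in wps:
        Y=np.array([np.cos(th),np.sin(th),0]);Z=np.array([0,0,-1.]);T=np.stack([np.cross(Y,Z),Y,Z],1)
        d=r.inv()*R.from_matrix(T)
        print("travel",(r.inv().apply(np.array([x,y,z])-p)*1000).round(0).tolist(),"rot",d.as_rotvec().round(3).tolist())
def wrist(name):
    s=monitor.read_state();im,d=optics.get_image("wrist")
    cv2.imwrite(f"pics/{name}.png",im[:,:,::-1]);np.savez(name+".npz",im=im,d=d,p=s["tcp_pos"],r=s["ee_rot"])
def wray(name,u,v):
    f=np.load(name+".npz");c=optics.calibration("wrist");H=np.array(c["hand_eye"])
    q=np.array([(u-c["cx"])/c["fx"],(v-c["cy"])/c["fy"]]);a=np.linalg.norm(q)
    d=np.r_[np.sin(a)*q/max(a,1e-9),np.cos(a)];M=R.from_rotvec(f["r"]).as_matrix()
    return f["p"]+M@H[:3,3],M@H[:3,:3]@d
def whit(name,u,v,z):
    o,d=wray(name,u,v);return o+d*(z-o[2])/d[2]
E
python3 -c "
from h import *
plan((.45,.31,.22,1.6),(.45,.31,.22,1.757))"
```

```text
t 0.1 tcp [0.1225 0.5357 0.2044] th 1.346 w 0.0941 F [ 0.  -0.2 -0.3]
travel [-370.0, -147.0, -15.0] rot [-0.002, -0.0, -0.254]
travel [-370.0, -147.0, -15.0] rot [-0.002, -0.001, -0.411]
```

Emit:
{"op": "apply_moves", "data": {
  "targets": [
    {"travel": [-40, -16, -5], "delta_rot": [0, 0, -0.05]},
    {"travel": [-85, -34, -15], "delta_rot": [0, 0, -0.1]},
    {"travel": [-130, -52, -15], "delta_rot": [0, 0, -0.15]},
    {"travel": [-175, -70, -15], "delta_rot": [0, 0, -0.2]},
    {"travel": [-220, -87, -15], "delta_rot": [0, 0, -0.25]},
    {"travel": [-265, -105, -15], "delta_rot": [0, 0, -0.25]},
    {"travel": [-310, -123, -15], "delta_rot": [0, 0, -0.25]},
    {"travel": [-350, -140, -15], "delta_rot": [0, 0, -0.25]},
    {"travel": [-370, -147, -15], "delta_rot": [0, 0, -0.25]},
    {"travel": [-370, -147, -15], "delta_rot": [0, 0, -0.25]}
  ],
  "claw": 1,
  "newtons": 20
}}

```text
time_s: 1.1
tcp_pos: [0.4524, 0.3083, 0.2193]
ee_rot: [0.032, -3.14, 0.002]
wrist_force: [-0.4, 1.0, -0.2]
width: 0.0936
gripper_force: 0.0
```

```bash
python3 -c "
from h import *
wrist('w1');plan((.50,-.12,.28,1.757))"
```

```text
t 1.15 tcp [0.451  0.3095 0.2196] th 1.593 w 0.0942 F [-0.4 -0.6  0.1]
travel [-39.0, -431.0, -60.0] rot [-0.0, -0.002, -0.164]
```

View pics/w1.png

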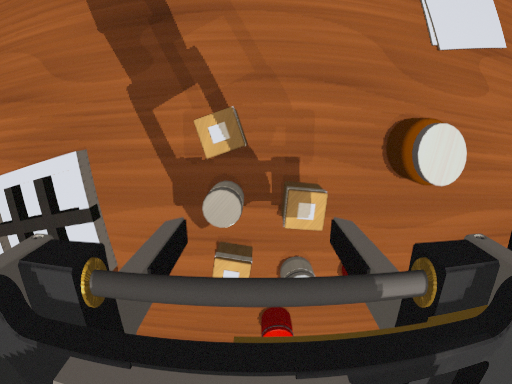

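The wrist view shows box tops at about (218,133), (305,209) and (232,270, partly hidden). The tins are at (223,207) and (297,270), and a red one is at (277,325). I'll move over the case and measure the box yaws by colour.

Emit:
{"op": "apply_moves", "data": {
  "targets": [
    {"travel": [-4, -40, -20], "delta_rot": [0, 0, -0.02]},
    {"travel": [-8, -88, -40], "delta_rot": [0, 0, -0.04]},
    {"travel": [-12, -136, -60], "delta_rot": [0, 0, -0.06]},
    {"travel": [-16, -184, -60], "delta_rot": [0, 0, -0.08]},
    {"travel": [-20, -232, -60], "delta_rot": [0, 0, -0.1]},
    {"travel": [-25, -280, -60], "delta_rot": [0, 0, -0.12]},
    {"travel": [-30, -328, -60], "delta_rot": [0, 0, -0.14]},
    {"travel": [-35, -376, -60], "delta_rot": [0, 0, -0.16]},
    {"travel": [-39, -415, -60], "delta_rot": [0, 0, -0.16]},
    {"travel": [-39, -431, -60], "delta_rot": [0, 0, -0.16]}
  ]
}}

```text
time_s: 2.15
tcp_pos: [0.5001, -0.1209, 0.2798]
ee_rot: [0.288, -3.127, -0.001]
wrist_force: [-0.4, 0.1, 0.8]
width: 0.094
gripper_force: 0.0
```

```bash
python3 -c "
from h import *
wrist('w2');plan()
f=np.load('w1.npz');im=f['im'];hsv=cv2.cvtColor(im,cv2.COLOR_RGB2HSV)
for nm,(u,v) in dict(A=(207,133),D=(292,215),C=(220,272)).items(): print(nm,im[v,u],hsv[v,u])
print('wood',im[60,300],hsv[60,300])
"
```

```text
t 2.2 tcp [ 0.5001 -0.1218  0.2797] th 1.753 w 0.094 F [ 0.  -1.2 -0.4]
A [210 166  98] [ 18 136 210]
D [155 115  64] [ 17 150 155]
C [218 173 102] [ 18 136 218]
wood [153  88  42] [ 12 185 153]
```

View pics/w2.png

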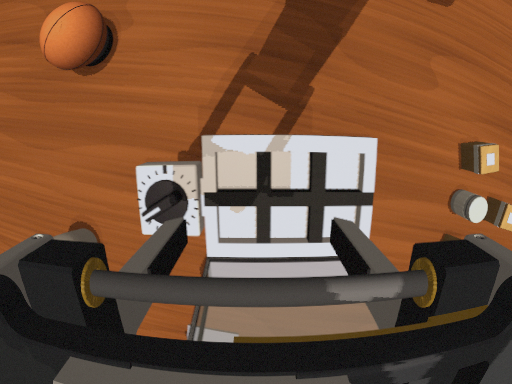

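The wrist view shows the case's front corners at (203,135) and (378,137), with the back edge near row 258. The dial centre is at (165,200), its white pointer is toward (148,215), and the zero bar is at (165,168).

```bash
python3 -c "
from h import *
q=[whit('w2',*p,.03) for p in [(378,137),(203,135),(373,258),(207,257)]];print(np.round(q,4))
print(np.linalg.norm(q[0]-q[1]),np.linalg.norm(q[0]-q[2]))
e=(q[0]-q[1])/np.linalg.norm(q[0]-q[1]); x=np.array([e[1],-e[0],0]); print('yaw',np.arctan2(x[1],x[0]),'ctr',(q[0]+q[1])/2+.095*x)
for p in [(165,200),(146,218),(180,187),(165,168)]: print(p,whit('w2',*p,.055 if p!=(165,168) else .045).round(4))
# crossing web: black cross centres at z=.03 : (264,197),(317,198)
for p in [(264,197),(317,198)]: print(whit('w2',*p,.03).round(4))
f=np.load('w1.npz');hsv=cv2.cvtColor(f['im'],cv2.COLOR_RGB2HSV)
c=optics.calibration('wrist')
for nm,(u,v) in dict(A=(218,133),D=(305,209)).items():
    for name in ['w1']:
        m=((hsv[...,1]<170)&(hsv[...,2]>120)).astype(np.uint8);w=np.zeros_like(m);w[v-32:v+32,u-32:u+32]=1
        m=cv2.morphologyEx(m*w,cv2.MORPH_OPEN,np.ones((3,3)))
        cs=max(cv2.findContours(m,0,1)[0],key=cv2.contourArea)[:,0]
        P=np.array([whit(name,*p,.06)[:2] for p in cs]);(a,b,an)=cv2.minAreaRect((P*1000).astype(np.float32));print(nm,np.round(a,1),np.round(b,1),an)
for nm,p in dict(B=(222,208),E=(297,272),C=(232,272)).items(): print(nm,whit('w1',*p,.06).round(4))
"
python3 -c "
import cv2
a=cv2.imread('pics/w1.png')[95:315,180:345];cv2.imwrite('pics/w1c.png',cv2.resize(a,None,fx=2.7*1,fy=2.7,interpolation=2))"
```

```text
[[ 0.4145  0.0477  0.03  ]
 [ 0.4632 -0.2098  0.03  ]
 [ 0.6087  0.0952  0.03  ]
 [ 0.6524 -0.1768  0.03  ]]
0.26214825697649247 0.19997788622301627
yaw 0.1868545266925162 ctr [ 0.53215317 -0.063396    0.03      ]
(165, 200) [ 0.5628 -0.2476  0.055 ]
(146, 218) [ 0.5965 -0.275   0.055 ]
(180, 187) [ 0.5395 -0.2274  0.055 ]
(165, 168) [ 0.5181 -0.256   0.045 ]
[ 0.5381 -0.1056  0.03  ]
[ 0.5251 -0.0265  0.03  ]
A [395.4 261. ] [48.1 48. ] 18.61009979248047
D [484.6 363.8] [50.7 50.2] 86.28907775878906
B [0.4845 0.2648 0.06  ]
E [0.5688 0.3598 0.06  ]
C [0.5702 0.2761 0.06  ]
```

View pics/w1c.png

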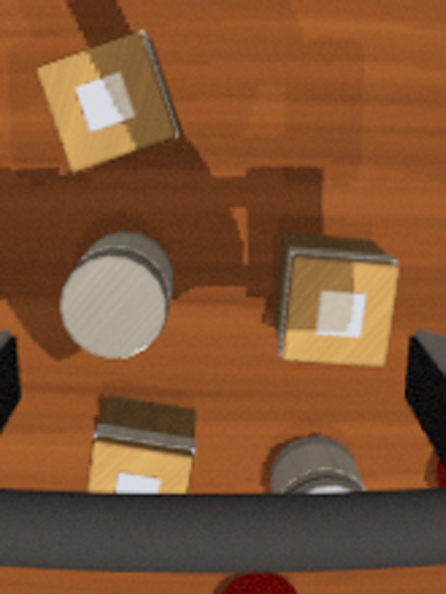

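```bash
python3 -c "
from h import *
a=whit('w1',214.4,258,.06);b=whit('w1',252.2,261.7,.06);print(a,b,np.linalg.norm(b-a),np.degrees(np.arctan2(*(b-a)[[1,0]])))
plan((.4845,.264,.14,1.6),(.4845,.264,.033,1.6))"
```

```text
[0.55085903 0.25389546 0.06      ] [0.55445242 0.3018625  0.06      ] 0.048101450519832986 85.71576769856662
t 2.2 tcp [ 0.5001 -0.1218  0.2797] th 1.753 w 0.094 F [ 0.  -1.2 -0.4]
travel [-55.0, 382.0, 140.0] rot [-0.0, -0.001, 0.153]
travel [-55.0, 382.0, 247.0] rot [-0.0, -0.001, 0.153]
```

Emit:
{"op": "apply_moves", "data": {
  "targets": [
    {"travel": [-6, 42, 0], "delta_rot": [0, 0, 0.02]},
    {"travel": [-13, 88, 10], "delta_rot": [0, 0, 0.04]},
    {"travel": [-20, 134, 30], "delta_rot": [0, 0, 0.06]},
    {"travel": [-26, 180, 50], "delta_rot": [0, 0, 0.08]},
    {"travel": [-33, 226, 70], "delta_rot": [0, 0, 0.1]},
    {"travel": [-39, 272, 90], "delta_rot": [0, 0, 0.12]},
    {"travel": [-46, 318, 110], "delta_rot": [0, 0, 0.14]},
    {"travel": [-52, 360, 130], "delta_rot": [0, 0, 0.15]},
    {"travel": [-55, 382, 140], "delta_rot": [0, 0, 0.15]},
    {"travel": [-55, 382, 140], "delta_rot": [0, 0, 0.15]}
  ],
  "claw": 0.8
}}

```text
time_s: 3.2
tcp_pos: [0.4803, 0.2705, 0.1381]
ee_rot: [0.067, -3.136, -0.0]
wrist_force: [0.5, 0.1, 0.8]
width: 0.0757
gripper_force: 0.0
```

```bash
python3 -c "
from h import *
plan((.4845,.264,.033,1.6))
wrist('w3')"
```

```text
t 3.2 tcp [0.4803 0.2705 0.1381] th 1.614 w 0.0757 F [0.5 0.1 0.8]
travel [-4.0, -7.0, 105.0] rot [0.0, -0.005, 0.014]
```

View pics/w3.png

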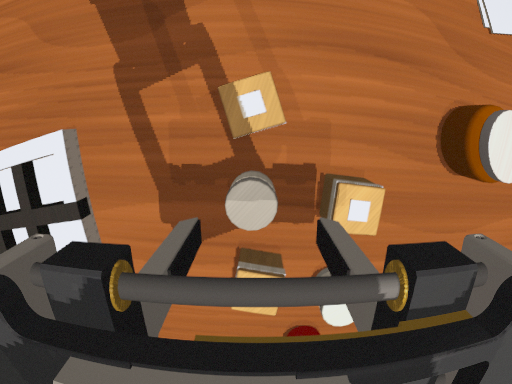

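Tin B's top is centred at about (251,201), just ahead of the open fingers and clear of its neighbours. I'll check its position against the settled pose.

```bash
python3 -c "
from h import *
plan((.4845,.264,.033,1.6))
print(whit('w3',251,201,.06),whit('w3',253,104,.06),whit('w3',357,208,.06))"
```

```text
t 3.25 tcp [0.4816 0.2687 0.1395] th 1.611 w 0.0751 F [ 0.8 -0.3  0.2]
travel [-3.0, -5.0, 107.0] rot [-0.001, -0.003, 0.011]
[0.48169683 0.26350171 0.06      ] [0.39594635 0.26184641 0.06      ] [0.48449288 0.36284666 0.06      ]
```

Emit:
{"op": "apply_moves", "data": {
  "targets": [
    {"travel": [0, 0, 5], "delta_rot": [0, 0, 0]},
    {"travel": [0, 0, 20], "delta_rot": [0, 0, 0]},
    {"travel": [0, 0, 40], "delta_rot": [0, 0, 0]},
    {"travel": [0, 0, 60], "delta_rot": [0, 0, 0]},
    {"travel": [0, 0, 80], "delta_rot": [0, 0, 0]},
    {"travel": [0, 0, 95], "delta_rot": [0, 0, 0]},
    {"travel": [0, 0, 104], "delta_rot": [0, 0, 0]},
    {"travel": [0, 0, 106], "delta_rot": [0, 0, 0]},
    {"travel": [0, 0, 106], "delta_rot": [0, 0, 0]},
    {"travel": [0, 0, 106], "delta_rot": [0, 0, 0]}
  ]
}}

```text
time_s: 4.25
tcp_pos: [0.4849, 0.2664, 0.0356]
ee_rot: [-0.055, 3.139, 0.001]
wrist_force: [-0.1, 0.7, -0.4]
width: 0.0754
gripper_force: 0.0
```

Emit:
{"op": "apply_moves", "data": {
  "targets": [
    {"travel": [0, 0, 0], "delta_rot": [0, 0, 0]},
    {"travel": [0, 0, 0], "delta_rot": [0, 0, 0]},
    {"travel": [0, 0, 0], "delta_rot": [0, 0, 0]},
    {"travel": [0, 0, 0], "delta_rot": [0, 0, 0]},
    {"travel": [0, 0, 0], "delta_rot": [0, 0, 0]},
    {"travel": [0, 0, -10], "delta_rot": [0, 0, 0]},
    {"travel": [0, 0, -30], "delta_rot": [0, 0, 0]},
    {"travel": [0, 0, -60], "delta_rot": [0, 0, 0]},
    {"travel": [0, 0, -90], "delta_rot": [0, 0, 0]},
    {"travel": [0, 0, -105], "delta_rot": [0, 0, 0]}
  ],
  "claw": 0.2,
  "newtons": 25
}}

```text
time_s: 5.25
tcp_pos: [0.4853, 0.2668, 0.1431]
ee_rot: [-0.055, 3.136, 0.003]
wrist_force: [0.4, 0.0, -0.8]
width: 0.0476
gripper_force: 25.0
```

```bash
python3 -c "
from h import *
plan((.5569,.0232,.14,1.757))"
```

```text
t 5.25 tcp [0.4853 0.2668 0.1431] th 1.606 w 0.0476 F [ 0.4  0.  -0.8]
travel [-63.0, -246.0, 3.0] rot [0.002, 0.005, -0.151]
```

Emit:
{"op": "apply_moves", "data": {
  "targets": [
    {"travel": [-5, -20, 0], "delta_rot": [0, 0, -0.01]},
    {"travel": [-15, -58, 0], "delta_rot": [0, 0, -0.04]},
    {"travel": [-26, -102, 0], "delta_rot": [0, 0, -0.07]},
    {"travel": [-37, -146, 0], "delta_rot": [0, 0, -0.1]},
    {"travel": [-48, -190, 0], "delta_rot": [0, 0, -0.13]},
    {"travel": [-56, -220, 0], "delta_rot": [0, 0, -0.15]},
    {"travel": [-62, -238, 0], "delta_rot": [0, 0, -0.15]},
    {"travel": [-63, -246, 0], "delta_rot": [0, 0, -0.15]},
    {"travel": [-63, -246, 0], "delta_rot": [0, 0, -0.15]},
    {"travel": [-63, -246, 0], "delta_rot": [0, 0, -0.15]}
  ]
}}

```text
time_s: 6.25
tcp_pos: [0.5553, 0.0234, 0.1392]
ee_rot: [0.291, -3.127, -0.001]
wrist_force: [0.0, 0.4, -0.5]
width: 0.0477
gripper_force: 25.0
```

```bash
python3 -c "
from h import *
plan((.5569,.0232,.042,1.757))
wrist('w4')"
```

```text
t 6.25 tcp [0.5553 0.0234 0.1392] th 1.757 w 0.0477 F [ 0.   0.4 -0.5]
travel [-2.0, -1.0, 97.0] rot [0.001, -0.001, -0.0]
```

View pics/w4.png

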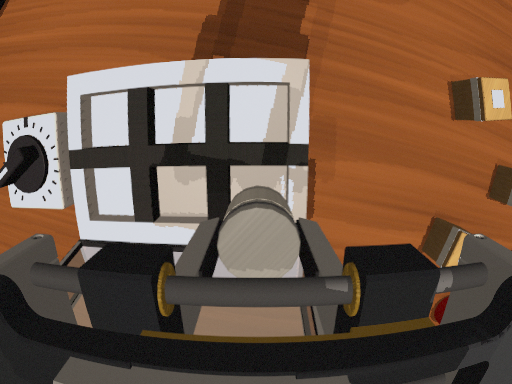

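The tin is held upright between the fingers over the back-left pocket. The case crossings show at about (218,155) and (142,157), which I'll check before lowering.

```bash
python3 -c "
from h import *
for p in [(218,155),(142,157)]: print(whit('w4',*p,.03).round(4))
print('exp',(.5242,-.0247),(.5394,-.1053))"
```

```text
[ 0.5263 -0.0228  0.03  ]
[ 0.5412 -0.1013  0.03  ]
exp (0.5242, -0.0247) (0.5394, -0.1053)
```

Emit:
{"op": "apply_moves", "data": {
  "targets": [
    {"travel": [-2, 0, 8], "delta_rot": [0, 0, 0]},
    {"travel": [-2, 0, 24], "delta_rot": [0, 0, 0]},
    {"travel": [-2, 0, 42], "delta_rot": [0, 0, 0]},
    {"travel": [-2, 0, 60], "delta_rot": [0, 0, 0]},
    {"travel": [-2, 0, 74], "delta_rot": [0, 0, 0]},
    {"travel": [-2, 0, 84], "delta_rot": [0, 0, 0]},
    {"travel": [-2, 0, 91], "delta_rot": [0, 0, 0]},
    {"travel": [-2, 0, 95], "delta_rot": [0, 0, 0]},
    {"travel": [-2, 0, 97], "delta_rot": [0, 0, 0]},
    {"travel": [-2, 0, 97], "delta_rot": [0, 0, 0]}
  ]
}}

```text
time_s: 7.3
tcp_pos: [0.5579, 0.0228, 0.0427]
ee_rot: [-0.29, 3.128, 0.0]
wrist_force: [-0.4, -0.0, -1.4]
width: 0.0476
gripper_force: 25.0
```

Emit:
{"op": "apply_moves", "data": {
  "targets": [
    {"travel": [0, 0, 1], "delta_rot": [0, 0, 0]},
    {"travel": [0, 0, 1], "delta_rot": [0, 0, 0]},
    {"travel": [0, 0, 1], "delta_rot": [0, 0, 0]},
    {"travel": [0, 0, 0], "delta_rot": [0, 0, 0]},
    {"travel": [0, 0, -20], "delta_rot": [0, 0, 0]},
    {"travel": [0, 0, -50], "delta_rot": [0, 0, 0]},
    {"travel": [0, 0, -80], "delta_rot": [0, 0, 0]},
    {"travel": [0, 0, -100], "delta_rot": [0, 0, 0]},
    {"travel": [0, 0, -105], "delta_rot": [0, 0, 0]},
    {"travel": [0, 0, -105], "delta_rot": [0, 0, 0]}
  ],
  "claw": 0.68
}}

```text
time_s: 8.3
tcp_pos: [0.5582, 0.0228, 0.1483]
ee_rot: [-0.29, 3.126, -0.0]
wrist_force: [0.0, -0.3, 0.0]
width: 0.0639
gripper_force: 0.0
```

```bash
cat >> h.py <<'E'
def tops():
    """item tops near z=.06 from the scene depth"""
    for n in ("scene","side"):
        im,d=optics.get_image(n);P=cloud(n,d);hsv=cv2.cvtColor(im,cv2.COLOR_RGB2HSV)
        m=(d>0)&(P[...,2]>.045)&(P[...,2]<.08)&(np.abs(P[...,0]-.5)<.22)&(P[...,1]>-.25)&(P[...,1]<.5)
        k,l,st,ce=cv2.connectedComponentsWithStats(m.astype(np.uint8))
        for i in range(1,k):
            if st[i,4]>40: print(n,ce[i].round(),st[i,4],np.median(P[l==i],0).round(3),np.median(hsv[l==i],0))
E
python3 -c "
from h import *
tops()
plan((.5955,.365,.14,1.6))"
```

```text
scene [191. 160.] 213 [ 0.574 -0.226  0.052] [108.  14. 139.]
scene [203. 211.] 187 [0.674 0.027 0.062] [129.   7. 161.]
scene [231. 200.] 150 [0.564 0.028 0.065] [ 18.   23.5 202. ]
scene [307. 222.] 192 [0.401 0.264 0.059] [ 22. 102. 254.]
scene [269. 252.] 215 [0.582 0.276 0.06 ] [ 22. 102. 254.]
scene [307. 256.] 218 [0.491 0.368 0.059] [ 23.  100.5 254. ]
scene [282. 274.] 169 [0.601 0.369 0.06 ] [  0.   0. 255.]
scene [256. 284.] 177 [0.69  0.342 0.059] [  1. 186. 255.]
scene [301. 295.] 188 [0.599 0.463 0.059] [  1. 184. 255.]
side [219. 126.] 109 [0.59  0.452 0.057] [  2. 197. 252.]
side [170. 137.] 119 [0.404 0.492 0.059] [ 11. 195. 155.]
side [232. 138.] 117 [0.592 0.359 0.058] [ 30.   5. 253.]
side [207. 149.] 159 [0.483 0.357 0.058] [ 20.  87. 251.]
side [242. 153.] 166 [0.573 0.264 0.058] [ 19.  87. 251.]
side [199. 175.] 190 [0.392 0.254 0.059] [ 19.   90.5 252. ]
side [318. 190.] 515 [ 0.68  -0.037  0.063] [ 14.  70. 218.]
side [282. 178.] 43 [0.617 0.078 0.064] [ 12.  74. 159.]
side [278. 196.] 179 [0.555 0.015 0.064] [ 18.  29. 208.]
side [346. 216.] 80 [ 0.675 -0.172  0.064] [ 15.  36. 163.]
side [324. 250.] 173 [ 0.542 -0.236  0.051] [120.  10. 195.]
t 8.4 tcp [0.5569 0.0229 0.146 ] th 1.756 w 0.064 F [-0.2 -0.2 -0.2]
travel [-101.0, 329.0, 6.0] rot [0.0, -0.002, 0.156]
```

Emit:
{"op": "apply_moves", "data": {
  "targets": [
    {"travel": [-8, 28, 0], "delta_rot": [0, 0, 0.01]},
    {"travel": [-22, 70, 0], "delta_rot": [0, 0, 0.03]},
    {"travel": [-36, 116, 0], "delta_rot": [0, 0, 0.06]},
    {"travel": [-50, 162, 0], "delta_rot": [0, 0, 0.09]},
    {"travel": [-64, 208, 0], "delta_rot": [0, 0, 0.12]},
    {"travel": [-78, 254, 0], "delta_rot": [0, 0, 0.15]},
    {"travel": [-91, 294, 0], "delta_rot": [0, 0, 0.15]},
    {"travel": [-98, 322, 0], "delta_rot": [0, 0, 0.15]},
    {"travel": [-100, 329, 0], "delta_rot": [0, 0, 0.15]},
    {"travel": [-100, 329, 0], "delta_rot": [0, 0, 0.15]}
  ],
  "claw": 0.8
}}

```text
time_s: 9.4
tcp_pos: [0.5945, 0.3649, 0.1451]
ee_rot: [0.058, -3.138, 0.003]
wrist_force: [-0.6, -0.5, 0.1]
width: 0.0749
gripper_force: 0.0
```

```bash
python3 -c "
from h import *
wrist('w5');plan((.594,.365,.035,1.6))"
```

```text
t 9.45 tcp [0.5949 0.3637 0.1458] th 1.606 w 0.0753 F [ 1.1  0.1 -0.2]
travel [1.0, 2.0, 111.0] rot [-0.002, -0.002, 0.006]
```

View pics/w5.png

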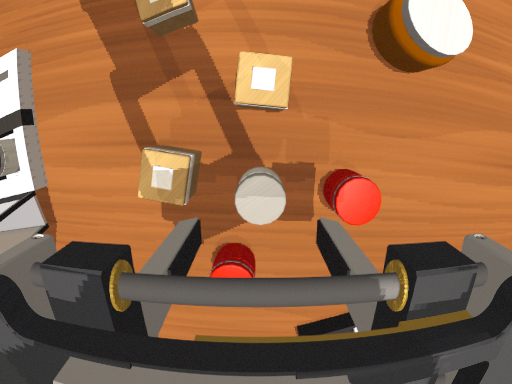

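White tin E is centred at (260,197) between the fingers. The red tins at (355,200) and (235,265) are clear, and box C's top is at (166,176).

```bash
python3 -c "
from h import *
print(whit('w5',260,197,.06),whit('w5',164,177,.06),whit('w5',264,80,.06))"
```

```text
[0.59376763 0.36579139 0.06      ] [0.57789496 0.27525242 0.06      ] [0.4877451  0.36535952 0.06      ]
```

Emit:
{"op": "apply_moves", "data": {
  "targets": [
    {"travel": [0, 2, 8], "delta_rot": [0, 0, 0]},
    {"travel": [0, 2, 24], "delta_rot": [0, 0, 0]},
    {"travel": [0, 2, 44], "delta_rot": [0, 0, 0]},
    {"travel": [0, 2, 66], "delta_rot": [0, 0, 0]},
    {"travel": [0, 2, 86], "delta_rot": [0, 0, 0]},
    {"travel": [0, 2, 100], "delta_rot": [0, 0, 0]},
    {"travel": [0, 2, 108], "delta_rot": [0, 0, 0]},
    {"travel": [0, 2, 110], "delta_rot": [0, 0, 0]},
    {"travel": [0, 2, 110], "delta_rot": [0, 0, 0]},
    {"travel": [0, 2, 110], "delta_rot": [0, 0, 0]}
  ]
}}

```text
time_s: 10.45
tcp_pos: [0.5961, 0.367, 0.0389]
ee_rot: [-0.055, 3.139, 0.002]
wrist_force: [0.1, -0.5, 0.6]
width: 0.0754
gripper_force: 0.0
```

Emit:
{"op": "apply_moves", "data": {
  "targets": [
    {"travel": [0, 0, 0], "delta_rot": [0, 0, 0]},
    {"travel": [0, 0, 0], "delta_rot": [0, 0, 0]},
    {"travel": [0, 0, 0], "delta_rot": [0, 0, 0]},
    {"travel": [0, 0, 0], "delta_rot": [0, 0, 0]},
    {"travel": [0, 0, 0], "delta_rot": [0, 0, 0]},
    {"travel": [0, 0, -10], "delta_rot": [0, 0, 0]},
    {"travel": [0, 0, -30], "delta_rot": [0, 0, 0]},
    {"travel": [0, 0, -60], "delta_rot": [0, 0, 0]},
    {"travel": [0, 0, -90], "delta_rot": [0, 0, 0]},
    {"travel": [0, 0, -110], "delta_rot": [0, 0, 0]}
  ],
  "claw": 0.2
}}

```text
time_s: 11.45
tcp_pos: [0.596, 0.367, 0.1509]
ee_rot: [-0.055, 3.138, 0.003]
wrist_force: [0.1, -0.6, -0.7]
width: 0.0472
gripper_force: 25.0
```

```bash
python3 -c "
from h import *
plan((.573,-.0565,.145,1.757))"
```

```text
t 11.45 tcp [0.596  0.367  0.1509] th 1.606 w 0.0472 F [ 0.1 -0.6 -0.7]
travel [38.0, -422.0, 5.0] rot [0.001, 0.003, -0.151]
```

Emit:
{"op": "apply_moves", "data": {
  "targets": [
    {"travel": [3, -30, 0], "delta_rot": [0, 0, -0.01]},
    {"travel": [7, -78, 0], "delta_rot": [0, 0, -0.03]},
    {"travel": [11, -126, 0], "delta_rot": [0, 0, -0.05]},
    {"travel": [15, -174, 0], "delta_rot": [0, 0, -0.07]},
    {"travel": [20, -222, 0], "delta_rot": [0, 0, -0.09]},
    {"travel": [24, -270, 0], "delta_rot": [0, 0, -0.11]},
    {"travel": [29, -318, 0], "delta_rot": [0, 0, -0.13]},
    {"travel": [33, -366, 0], "delta_rot": [0, 0, -0.15]},
    {"travel": [37, -408, 0], "delta_rot": [0, 0, -0.15]},
    {"travel": [38, -422, 0], "delta_rot": [0, 0, -0.15]}
  ]
}}

```text
time_s: 12.45
tcp_pos: [0.5717, -0.0604, 0.148]
ee_rot: [-0.283, 3.129, -0.002]
wrist_force: [-0.3, 0.2, -1.2]
width: 0.0476
gripper_force: 25.0
```

Emit:
{"op": "apply_moves", "data": {
  "targets": [
    {"travel": [0, 0, 0], "delta_rot": [0, 0, 0]},
    {"travel": [0, 0, 0], "delta_rot": [0, 0, 0]},
    {"travel": [0, 0, 0], "delta_rot": [0, 0, 0]},
    {"travel": [0, 0, 5], "delta_rot": [0, 0, 0]},
    {"travel": [0, 0, 15], "delta_rot": [0, 0, 0]},
    {"travel": [0, 0, 30], "delta_rot": [0, 0, 0]},
    {"travel": [0, 0, 45], "delta_rot": [0, 0, 0]},
    {"travel": [0, 0, 50], "delta_rot": [0, 0, 0]},
    {"travel": [0, 0, 50], "delta_rot": [0, 0, 0]},
    {"travel": [0, 0, 50], "delta_rot": [0, 0, 0]}
  ]
}}

```text
time_s: 13.45
tcp_pos: [0.5723, -0.0565, 0.0974]
ee_rot: [-0.29, 3.128, 0.0]
wrist_force: [0.0, 0.1, -0.9]
width: 0.0476
gripper_force: 25.0
```

```bash
python3 -c "
from h import *
plan((.573,-.0565,.045,1.757))"
```

```text
t 13.45 tcp [ 0.5723 -0.0565  0.0974] th 1.756 w 0.0476 F [ 0.   0.1 -0.9]
travel [-1.0, -0.0, 52.0] rot [0.0, 0.0, -0.001]
```

Lower, release, then fetch box C.

Emit:
{"op": "apply_moves", "data": {
  "targets": [
    {"travel": [0, 0, 8], "delta_rot": [0, 0, 0]},
    {"travel": [0, 0, 18], "delta_rot": [0, 0, 0]},
    {"travel": [0, 0, 28], "delta_rot": [0, 0, 0]},
    {"travel": [0, 0, 37], "delta_rot": [0, 0, 0]},
    {"travel": [0, 0, 44], "delta_rot": [0, 0, 0]},
    {"travel": [0, 0, 48], "delta_rot": [0, 0, 0]},
    {"travel": [0, 0, 51], "delta_rot": [0, 0, 0]},
    {"travel": [0, 0, 52], "delta_rot": [0, 0, 0]},
    {"travel": [0, 0, 52], "delta_rot": [0, 0, 0]},
    {"travel": [0, 0, 52], "delta_rot": [0, 0, 0]}
  ]
}}

```text
time_s: 14.45
tcp_pos: [0.5725, -0.0565, 0.0459]
ee_rot: [-0.29, 3.127, -0.0]
wrist_force: [0.1, 0.5, -0.0]
width: 0.0476
gripper_force: 25.0
```

Emit:
{"op": "apply_moves", "data": {
  "targets": [
    {"travel": [0, 0, 1], "delta_rot": [0, 0, 0]},
    {"travel": [0, 0, 1], "delta_rot": [0, 0, 0]},
    {"travel": [0, 0, 1], "delta_rot": [0, 0, 0]},
    {"travel": [0, 0, 0], "delta_rot": [0, 0, 0]},
    {"travel": [0, 0, -20], "delta_rot": [0, 0, 0]},
    {"travel": [0, 0, -50], "delta_rot": [0, 0, 0]},
    {"travel": [0, 0, -80], "delta_rot": [0, 0, 0]},
    {"travel": [0, 0, -100], "delta_rot": [0, 0, 0]},
    {"travel": [0, 0, -105], "delta_rot": [0, 0, 0]},
    {"travel": [0, 0, -105], "delta_rot": [0, 0, 0]}
  ],
  "claw": 0.68
}}

```text
time_s: 15.45
tcp_pos: [0.5727, -0.0565, 0.1513]
ee_rot: [-0.29, 3.126, -0.001]
wrist_force: [-0.1, -0.2, -0.7]
width: 0.0639
gripper_force: 0.0
```

```bash
python3 -c "
from h import *
tops()
plan((.577,.2755,.145,1.496))"
```

```text
scene [191. 161.] 198 [ 0.576 -0.224  0.052] [108.5  17.   67.5]
scene [216. 187.] 112 [ 0.575 -0.055  0.065] [ 18.   24.  204.5]
scene [204. 211.] 176 [0.674 0.022 0.061] [126.   6. 159.]
scene [231. 200.] 150 [0.564 0.028 0.065] [  5.   1. 255.]
scene [307. 222.] 188 [0.401 0.264 0.06 ] [ 22. 103. 254.]
scene [269. 252.] 210 [0.582 0.277 0.06 ] [ 22.  103.5 254. ]
scene [307. 256.] 218 [0.491 0.369 0.06 ] [ 23. 101. 254.]
scene [256. 284.] 179 [0.691 0.343 0.06 ] [  1. 186. 255.]
scene [301. 295.] 186 [0.599 0.463 0.06 ] [  1. 185. 255.]
side [218. 127.] 68 [0.585 0.444 0.056] [  1. 198. 229.]
side [256. 134.] 115 [0.684 0.332 0.058] [  2. 194. 252.]
side [170. 137.] 111 [0.403 0.492 0.06 ] [ 11. 200. 161.]
side [207. 149.] 156 [0.482 0.357 0.058] [ 20.  88. 252.]
side [241. 153.] 168 [0.573 0.265 0.059] [ 19.5  87.5 252. ]
side [199. 175.] 191 [0.392 0.253 0.058] [ 19.  88. 252.]
side [299. 178.] 127 [0.665 0.046 0.064] [ 14.  71. 219.]
side [282. 178.] 49 [0.616 0.079 0.061] [ 12.  72. 166.]
side [328. 196.] 316 [ 0.687 -0.077  0.063] [ 14.  69. 223.]
side [278. 196.] 181 [0.554 0.016 0.063] [ 19.   3. 252.]
side [297. 209.] 193 [ 0.567 -0.064  0.064] [ 20.  23. 214.]
side [346. 216.] 82 [ 0.677 -0.171  0.063] [ 15.5  38.  164.5]
side [324. 250.] 165 [ 0.542 -0.237  0.052] [120.  11. 146.]
t 15.55 tcp [ 0.5714 -0.0563  0.1489] th 1.756 w 0.064 F [-0.1  0.3 -0.1]
travel [-67.0, 325.0, 4.0] rot [0.001, -0.002, 0.26]
```

Emit:
{"op": "apply_moves", "data": {
  "targets": [
    {"travel": [-6, 28, 0], "delta_rot": [0, 0, 0.02]},
    {"travel": [-15, 72, 0], "delta_rot": [0, 0, 0.06]},
    {"travel": [-24, 118, 0], "delta_rot": [0, 0, 0.1]},
    {"travel": [-34, 164, 0], "delta_rot": [0, 0, 0.14]},
    {"travel": [-43, 210, 0], "delta_rot": [0, 0, 0.18]},
    {"travel": [-53, 256, 0], "delta_rot": [0, 0, 0.22]},
    {"travel": [-61, 298, 0], "delta_rot": [0, 0, 0.26]},
    {"travel": [-66, 320, 0], "delta_rot": [0, 0, 0.26]},
    {"travel": [-67, 325, 0], "delta_rot": [0, 0, 0.26]},
    {"travel": [-67, 325, 0], "delta_rot": [0, 0, 0.26]}
  ],
  "claw": 0.8
}}

```text
time_s: 16.55
tcp_pos: [0.5774, 0.2753, 0.1485]
ee_rot: [-0.115, -3.137, 0.003]
wrist_force: [-0.8, -0.7, -0.5]
width: 0.0747
gripper_force: 0.0
```

```bash
python3 -c "
from h import *
wrist('w6');plan((.577,.2755,.035,1.496))
im=np.load('w6.npz')['im'];hsv=cv2.cvtColor(im,cv2.COLOR_RGB2HSV)
m=((hsv[...,1]<170)&(hsv[...,2]>120)).astype(np.uint8);w=np.zeros_like(m);w[165:235,215:300]=1
m=cv2.morphologyEx(m*w,cv2.MORPH_OPEN,np.ones((3,3)))
cs=max(cv2.findContours(m,0,1)[0],key=cv2.contourArea)[:,0]
P=np.array([whit('w6',*p,.06)[:2] for p in cs]);print(cv2.minAreaRect((P*1000).astype(np.float32)),cs.mean(0))
"
```

```text
t 16.6 tcp [0.5778 0.2744 0.1491] th 1.496 w 0.0751 F [ 0.5  0.3 -0.2]
travel [1.0, 1.0, 114.0] rot [-0.002, -0.002, -0.0]
((578.1820678710938, 273.0301513671875), (46.90205001831055, 47.33598709106445), 82.34347534179688) [256.68062827 196.98429319]
```

Emit:
{"op": "apply_moves", "data": {
  "targets": [
    {"travel": [0, 0, 8], "delta_rot": [0, 0, 0.03]},
    {"travel": [0, 0, 24], "delta_rot": [0, 0, 0.03]},
    {"travel": [0, 0, 44], "delta_rot": [0, 0, 0.03]},
    {"travel": [0, 0, 66], "delta_rot": [0, 0, 0.03]},
    {"travel": [0, 0, 88], "delta_rot": [0, 0, 0.03]},
    {"travel": [0, 0, 103], "delta_rot": [0, 0, 0.03]},
    {"travel": [0, 0, 111], "delta_rot": [0, 0, 0.03]},
    {"travel": [0, 0, 113], "delta_rot": [0, 0, 0.03]},
    {"travel": [0, 0, 113], "delta_rot": [0, 0, 0.03]},
    {"travel": [0, 0, 113], "delta_rot": [0, 0, 0.03]}
  ]
}}

```text
time_s: 17.6
tcp_pos: [0.5791, 0.2756, 0.0389]
ee_rot: [0.165, 3.135, 0.002]
wrist_force: [0.7, 1.0, -0.2]
width: 0.075
gripper_force: 0.0
```

Emit:
{"op": "apply_moves", "data": {
  "targets": [
    {"travel": [0, 0, 0], "delta_rot": [0, 0, 0]},
    {"travel": [0, 0, 0], "delta_rot": [0, 0, 0]},
    {"travel": [0, 0, 0], "delta_rot": [0, 0, 0]},
    {"travel": [0, 0, 0], "delta_rot": [0, 0, 0]},
    {"travel": [0, 0, 0], "delta_rot": [0, 0, 0]},
    {"travel": [0, 0, -10], "delta_rot": [0, 0, 0]},
    {"travel": [0, 0, -30], "delta_rot": [0, 0, 0]},
    {"travel": [0, 0, -60], "delta_rot": [0, 0, 0]},
    {"travel": [0, 0, -90], "delta_rot": [0, 0, 0]},
    {"travel": [0, 0, -110], "delta_rot": [0, 0, 0]}
  ],
  "claw": 0.2
}}

```text
time_s: 18.6
tcp_pos: [0.5788, 0.2758, 0.1505]
ee_rot: [0.164, 3.135, 0.003]
wrist_force: [1.2, -0.1, -1.1]
width: 0.048
gripper_force: 24.9
```

```bash
python3 -c "
from h import *
plan((.4925,-.0718,.145,1.757),(.5077,-.1525,.145,1.757))"
```

```text
t 18.6 tcp [0.5788 0.2758 0.1505] th 1.466 w 0.048 F [ 1.2 -0.1 -1.1]
travel [50.0, -355.0, 5.0] rot [0.001, 0.003, -0.291]
travel [26.0, -433.0, 5.0] rot [0.001, 0.003, -0.291]
```

Emit:
{"op": "apply_moves", "data": {
  "targets": [
    {"travel": [2, -30, 0], "delta_rot": [0, 0, -0.01]},
    {"travel": [5, -78, 0], "delta_rot": [0, 0, -0.05]},
    {"travel": [8, -126, 0], "delta_rot": [0, 0, -0.09]},
    {"travel": [11, -174, 0], "delta_rot": [0, 0, -0.13]},
    {"travel": [14, -222, 0], "delta_rot": [0, 0, -0.17]},
    {"travel": [17, -270, 0], "delta_rot": [0, 0, -0.21]},
    {"travel": [20, -318, 0], "delta_rot": [0, 0, -0.25]},
    {"travel": [23, -366, 0], "delta_rot": [0, 0, -0.29]},
    {"travel": [26, -410, 0], "delta_rot": [0, 0, -0.29]},
    {"travel": [26, -433, 0], "delta_rot": [0, 0, -0.29]}
  ]
}}

```text
time_s: 19.6
tcp_pos: [0.506, -0.1557, 0.1479]
ee_rot: [0.285, -3.129, 0.001]
wrist_force: [-0.1, 1.5, -1.4]
width: 0.048
gripper_force: 24.9
```

Emit:
{"op": "apply_moves", "data": {
  "targets": [
    {"travel": [0, 0, 0], "delta_rot": [0, 0, 0]},
    {"travel": [0, 0, 0], "delta_rot": [0, 0, 0]},
    {"travel": [0, 0, 0], "delta_rot": [0, 0, 0]},
    {"travel": [0, 0, 5], "delta_rot": [0, 0, 0]},
    {"travel": [0, 0, 15], "delta_rot": [0, 0, 0]},
    {"travel": [0, 0, 30], "delta_rot": [0, 0, 0]},
    {"travel": [0, 0, 45], "delta_rot": [0, 0, 0]},
    {"travel": [0, 0, 50], "delta_rot": [0, 0, 0]},
    {"travel": [0, 0, 50], "delta_rot": [0, 0, 0]},
    {"travel": [0, 0, 50], "delta_rot": [0, 0, 0]}
  ]
}}

```text
time_s: 20.6
tcp_pos: [0.5071, -0.1526, 0.0974]
ee_rot: [-0.29, 3.128, 0.0]
wrist_force: [1.2, 0.3, -0.7]
width: 0.0482
gripper_force: 24.9
```

```bash
python3 -c "
from h import *
plan((.5077,-.1525,.0455,1.757));wrist('w7')"
```

```text
t 20.6 tcp [ 0.5071 -0.1526  0.0974] th 1.756 w 0.0482 F [ 1.2  0.3 -0.7]
travel [-1.0, 0.0, 52.0] rot [0.0, 0.0, -0.001]
```

View pics/w7.png

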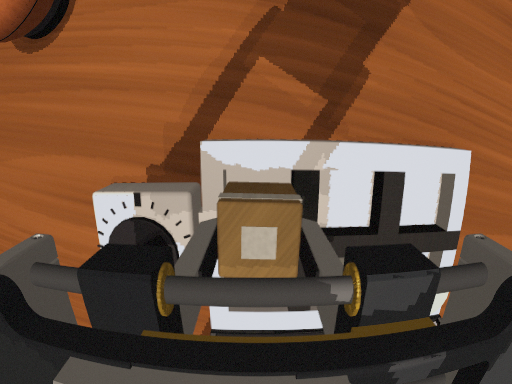

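The box is held square over the front-right pocket, and the pod is clear of the left finger. Next I lower it, release, and go for box D.

Emit:
{"op": "apply_moves", "data": {
  "targets": [
    {"travel": [0, 0, 8], "delta_rot": [0, 0, 0]},
    {"travel": [0, 0, 18], "delta_rot": [0, 0, 0]},
    {"travel": [0, 0, 28], "delta_rot": [0, 0, 0]},
    {"travel": [0, 0, 37], "delta_rot": [0, 0, 0]},
    {"travel": [0, 0, 44], "delta_rot": [0, 0, 0]},
    {"travel": [0, 0, 48], "delta_rot": [0, 0, 0]},
    {"travel": [0, 0, 51], "delta_rot": [0, 0, 0]},
    {"travel": [0, 0, 52], "delta_rot": [0, 0, 0]},
    {"travel": [0, 0, 52], "delta_rot": [0, 0, 0]},
    {"travel": [0, 0, 52], "delta_rot": [0, 0, 0]}
  ]
}}

```text
time_s: 21.65
tcp_pos: [0.5073, -0.1527, 0.0459]
ee_rot: [-0.29, 3.127, -0.0]
wrist_force: [0.4, -0.4, -1.2]
width: 0.048
gripper_force: 24.9
```

Emit:
{"op": "apply_moves", "data": {
  "targets": [
    {"travel": [0, 0, 1], "delta_rot": [0, 0, 0]},
    {"travel": [0, 0, 1], "delta_rot": [0, 0, 0]},
    {"travel": [0, 0, 1], "delta_rot": [0, 0, 0]},
    {"travel": [0, 0, 0], "delta_rot": [0, 0, 0]},
    {"travel": [0, 0, -20], "delta_rot": [0, 0, 0]},
    {"travel": [0, 0, -50], "delta_rot": [0, 0, 0]},
    {"travel": [0, 0, -80], "delta_rot": [0, 0, 0]},
    {"travel": [0, 0, -100], "delta_rot": [0, 0, 0]},
    {"travel": [0, 0, -105], "delta_rot": [0, 0, 0]},
    {"travel": [0, 0, -105], "delta_rot": [0, 0, 0]}
  ],
  "claw": 0.68
}}

```text
time_s: 22.65
tcp_pos: [0.5075, -0.1527, 0.1512]
ee_rot: [-0.29, 3.126, -0.001]
wrist_force: [-0.3, -0.4, -0.3]
width: 0.0637
gripper_force: 0.0
```

```bash
python3 -c "
from h import *
tops()
plan((.486,.364,.145,1.5))"
```

```text
scene [191. 160.] 226 [ 0.575 -0.225  0.051] [103.  18. 159.]
scene [215. 164.] 180 [ 0.513 -0.147  0.065] [ 16.  101.5 170. ]
scene [216. 187.] 117 [ 0.575 -0.051  0.066] [  0.   0. 255.]
scene [203. 211.] 182 [0.674 0.026 0.062] [126.    7.  158.5]
scene [231. 200.] 153 [0.565 0.029 0.065] [  0.   0. 255.]
scene [307. 222.] 192 [0.401 0.264 0.059] [ 22. 104. 254.]
scene [307. 256.] 218 [0.492 0.368 0.059] [ 22. 102. 254.]
scene [256. 284.] 183 [0.692 0.344 0.059] [  1. 187. 255.]
scene [301. 296.] 190 [0.599 0.463 0.059] [  1. 186. 254.]
side [207. 149.] 159 [0.482 0.356 0.058] [ 20.  82. 252.]
side [199. 175.] 189 [0.393 0.254 0.058] [ 20.  85. 253.]
side [278. 196.] 185 [0.554 0.015 0.064] [  0.   0. 255.]
side [339. 204.] 95 [ 0.695 -0.12   0.062] [ 14.  67. 226.]
side [298. 210.] 151 [ 0.571 -0.069  0.063] [ 19.   1. 254.]
side [346. 216.] 79 [ 0.678 -0.172  0.063] [ 17.  36. 164.]
side [299. 238.] 290 [ 0.501 -0.161  0.065] [ 15.  68. 194.]
side [325. 250.] 152 [ 0.542 -0.238  0.052] [ 19.  16. 104.]
t 22.75 tcp [ 0.5063 -0.1522  0.149 ] th 1.756 w 0.0638 F [ 0.   0.1 -0.4]
travel [-75.0, 511.0, 5.0] rot [0.001, -0.002, 0.256]
```

Emit:
{"op": "apply_moves", "data": {
  "targets": [
    {"travel": [-5, 30, 0], "delta_rot": [0, 0, 0.01]},
    {"travel": [-11, 78, 0], "delta_rot": [0, 0, 0.04]},
    {"travel": [-18, 126, 0], "delta_rot": [0, 0, 0.07]},
    {"travel": [-25, 174, 0], "delta_rot": [0, 0, 0.1]},
    {"travel": [-33, 222, 0], "delta_rot": [0, 0, 0.13]},
    {"travel": [-40, 270, 0], "delta_rot": [0, 0, 0.16]},
    {"travel": [-47, 318, 0], "delta_rot": [0, 0, 0.19]},
    {"travel": [-54, 366, 0], "delta_rot": [0, 0, 0.22]},
    {"travel": [-61, 414, 0], "delta_rot": [0, 0, 0.25]},
    {"travel": [-67, 455, 0], "delta_rot": [0, 0, 0.256]}
  ],
  "claw": 0.8
}}

```text
time_s: 23.75
tcp_pos: [0.4876, 0.309, 0.1482]
ee_rot: [-0.11, -3.137, 0.002]
wrist_force: [0.9, 0.1, 0.5]
width: 0.0751
gripper_force: 0.0
```

Emit:
{"op": "apply_moves", "data": {
  "targets": [
    {"travel": [7, 35, 0], "delta_rot": [0, 0, 0]},
    {"travel": [7, 55, 0], "delta_rot": [0, 0, 0]},
    {"travel": [7, 57, 0], "delta_rot": [0, 0, 0]},
    {"travel": [7, 57, 5], "delta_rot": [0, 0, 0]},
    {"travel": [7, 57, 15], "delta_rot": [0, 0, 0]},
    {"travel": [7, 57, 30], "delta_rot": [0, 0, 0]},
    {"travel": [7, 57, 40], "delta_rot": [0, 0, 0]},
    {"travel": [7, 57, 40], "delta_rot": [0, 0, 0]},
    {"travel": [7, 57, 40], "delta_rot": [0, 0, 0]},
    {"travel": [7, 57, 40], "delta_rot": [0, 0, 0]}
  ]
}}

```text
time_s: 24.75
tcp_pos: [0.4866, 0.3644, 0.1111]
ee_rot: [0.112, 3.139, 0.001]
wrist_force: [0.4, 0.7, -0.0]
width: 0.0751
gripper_force: 0.0
```

```bash
cat >> h.py <<'E'
def box(name,u,v,h=36):
    im=np.load(name+'.npz')['im'];hsv=cv2.cvtColor(im,cv2.COLOR_RGB2HSV)
    m=((hsv[...,1]<170)&(hsv[...,2]>120)).astype(np.uint8);w=np.zeros_like(m);w[v-h:v+h,u-h:u+h]=1
    m=cv2.morphologyEx(m*w,cv2.MORPH_OPEN,np.ones((3,3)))
    cs=max(cv2.findContours(m,0,1)[0],key=cv2.contourArea)[:,0]
    P=np.array([whit(name,*p,.06)[:2] for p in cs]);print("box",cv2.minAreaRect((P*1000).astype(np.float32)),cs.mean(0))
E
python3 -c "
from h import *
wrist('w8');plan((.485,.364,.039,1.5));box('w8',256,205,45)"
```

```text
t 24.8 tcp [0.4867 0.3645 0.1114] th 1.5 w 0.0754 F [ 1.  -0.4 -0.3]
travel [2.0, -1.0, 72.0] rot [0.001, 0.001, -0.0]
box ((484.0311279296875, 364.7574157714844), (47.97075653076172, 51.37239074707031), 86.35389709472656) [259.03448276 203.38793103]
```

Aligned; grasp it.

Emit:
{"op": "apply_moves", "data": {
  "targets": [
    {"travel": [2, 0, 8], "delta_rot": [0, 0, 0]},
    {"travel": [2, 0, 20], "delta_rot": [0, 0, 0]},
    {"travel": [2, 0, 34], "delta_rot": [0, 0, 0]},
    {"travel": [2, 0, 48], "delta_rot": [0, 0, 0]},
    {"travel": [2, 0, 60], "delta_rot": [0, 0, 0]},
    {"travel": [2, 0, 68], "delta_rot": [0, 0, 0]},
    {"travel": [2, 0, 72], "delta_rot": [0, 0, 0]},
    {"travel": [2, 0, 72], "delta_rot": [0, 0, 0]},
    {"travel": [2, 0, 72], "delta_rot": [0, 0, 0]},
    {"travel": [2, 0, 72], "delta_rot": [0, 0, 0]}
  ]
}}

```text
time_s: 25.8
tcp_pos: [0.4847, 0.3648, 0.0394]
ee_rot: [0.111, 3.138, 0.002]
wrist_force: [-0.3, 0.3, 0.5]
width: 0.0753
gripper_force: 0.0
```

Emit:
{"op": "apply_moves", "data": {
  "targets": [
    {"travel": [0, 0, 0], "delta_rot": [0, 0, 0]},
    {"travel": [0, 0, 0], "delta_rot": [0, 0, 0]},
    {"travel": [0, 0, 0], "delta_rot": [0, 0, 0]},
    {"travel": [0, 0, 0], "delta_rot": [0, 0, 0]},
    {"travel": [0, 0, 0], "delta_rot": [0, 0, 0]},
    {"travel": [0, 0, -10], "delta_rot": [0, 0, 0]},
    {"travel": [0, 0, -30], "delta_rot": [0, 0, 0]},
    {"travel": [0, 0, -60], "delta_rot": [0, 0, 0]},
    {"travel": [0, 0, -90], "delta_rot": [0, 0, 0]},
    {"travel": [0, 0, -110], "delta_rot": [0, 0, 0]}
  ],
  "claw": 0.2
}}

```text
time_s: 26.8
tcp_pos: [0.4848, 0.3649, 0.1517]
ee_rot: [0.111, 3.137, 0.003]
wrist_force: [-0.3, 0.1, -1.7]
width: 0.0478
gripper_force: 25.0
```

```bash
python3 -c "
from h import *
plan((.4925,-.0718,.147,1.757))"
```

```text
t 26.8 tcp [0.4848 0.3649 0.1517] th 1.5 w 0.0478 F [-0.3  0.1 -1.7]
travel [-39.0, -435.0, 4.0] rot [0.002, 0.003, -0.257]
```

Emit:
{"op": "apply_moves", "data": {
  "targets": [
    {"travel": [-3, -30, 0], "delta_rot": [0, 0, -0.01]},
    {"travel": [-7, -78, 0], "delta_rot": [0, 0, -0.05]},
    {"travel": [-11, -126, 0], "delta_rot": [0, 0, -0.09]},
    {"travel": [-15, -174, 0], "delta_rot": [0, 0, -0.13]},
    {"travel": [-20, -222, 0], "delta_rot": [0, 0, -0.17]},
    {"travel": [-24, -270, 0], "delta_rot": [0, 0, -0.2]},
    {"travel": [-28, -318, 0], "delta_rot": [0, 0, -0.23]},
    {"travel": [-33, -366, 0], "delta_rot": [0, 0, -0.257]},
    {"travel": [-37, -410, 0], "delta_rot": [0, 0, -0.257]},
    {"travel": [-39, -435, 0], "delta_rot": [0, 0, -0.257]}
  ]
}}

```text
time_s: 27.8
tcp_pos: [0.4919, -0.0754, 0.1491]
ee_rot: [-0.287, 3.128, -0.002]
wrist_force: [-0.0, 0.6, -1.3]
width: 0.0477
gripper_force: 25.0
```

Emit:
{"op": "apply_moves", "data": {
  "targets": [
    {"travel": [0, 0, 0], "delta_rot": [0, 0, 0]},
    {"travel": [0, 0, 0], "delta_rot": [0, 0, 0]},
    {"travel": [0, 0, 0], "delta_rot": [0, 0, 0]},
    {"travel": [0, 0, 5], "delta_rot": [0, 0, 0]},
    {"travel": [0, 0, 15], "delta_rot": [0, 0, 0]},
    {"travel": [0, 0, 30], "delta_rot": [0, 0, 0]},
    {"travel": [0, 0, 45], "delta_rot": [0, 0, 0]},
    {"travel": [0, 0, 50], "delta_rot": [0, 0, 0]},
    {"travel": [0, 0, 50], "delta_rot": [0, 0, 0]},
    {"travel": [0, 0, 50], "delta_rot": [0, 0, 0]}
  ]
}}

```text
time_s: 28.8
tcp_pos: [0.4925, -0.0719, 0.0987]
ee_rot: [-0.293, 3.127, -0.0]
wrist_force: [1.1, -0.1, -1.1]
width: 0.0477
gripper_force: 25.0
```

```bash
python3 -c "
from h import *
plan((.4925,-.0718,.0460,1.757))"
```

```text
t 28.8 tcp [ 0.4925 -0.0719  0.0987] th 1.758 w 0.0477 F [ 1.1 -0.1 -1.1]
travel [0.0, 0.0, 53.0] rot [-0.0, 0.0, 0.001]
```

Emit:
{"op": "apply_moves", "data": {
  "targets": [
    {"travel": [0, 0, 8], "delta_rot": [0, 0, 0]},
    {"travel": [0, 0, 18], "delta_rot": [0, 0, 0]},
    {"travel": [0, 0, 28], "delta_rot": [0, 0, 0]},
    {"travel": [0, 0, 37], "delta_rot": [0, 0, 0]},
    {"travel": [0, 0, 44], "delta_rot": [0, 0, 0]},
    {"travel": [0, 0, 49], "delta_rot": [0, 0, 0]},
    {"travel": [0, 0, 52], "delta_rot": [0, 0, 0]},
    {"travel": [0, 0, 53], "delta_rot": [0, 0, 0]},
    {"travel": [0, 0, 53], "delta_rot": [0, 0, 0]},
    {"travel": [0, 0, 53], "delta_rot": [0, 0, 0]}
  ]
}}

```text
time_s: 29.8
tcp_pos: [0.4926, -0.0723, 0.0459]
ee_rot: [-0.292, 3.127, -0.0]
wrist_force: [-0.1, -0.2, -0.5]
width: 0.0476
gripper_force: 25.0
```

Emit:
{"op": "apply_moves", "data": {
  "targets": [
    {"travel": [0, 0, 1], "delta_rot": [0, 0, 0]},
    {"travel": [0, 0, 1], "delta_rot": [0, 0, 0]},
    {"travel": [0, 0, 1], "delta_rot": [0, 0, 0]},
    {"travel": [0, 0, 0], "delta_rot": [0, 0, 0]},
    {"travel": [0, 0, -20], "delta_rot": [0, 0, 0]},
    {"travel": [0, 0, -50], "delta_rot": [0, 0, 0]},
    {"travel": [0, 0, -80], "delta_rot": [0, 0, 0]},
    {"travel": [0, 0, -100], "delta_rot": [0, 0, 0]},
    {"travel": [0, 0, -105], "delta_rot": [0, 0, 0]},
    {"travel": [0, 0, -105], "delta_rot": [0, 0, 0]}
  ],
  "claw": 0.68
}}

```text
time_s: 30.8
tcp_pos: [0.4928, -0.0723, 0.1512]
ee_rot: [-0.292, 3.126, -0.001]
wrist_force: [0.8, 0.7, 0.1]
width: 0.0638
gripper_force: 0.0
```

```bash
python3 -c "
from h import *
tops()
plan((.395,.261,.147,1.895))"
```

```text
scene [191. 160.] 226 [ 0.572 -0.225  0.051] [108.  13. 129.]
scene [215. 164.] 176 [ 0.513 -0.146  0.065] [ 16.   93.5 177.5]
scene [230. 175.] 181 [ 0.5   -0.068  0.065] [ 16. 108. 171.]
scene [216. 187.] 117 [ 0.575 -0.053  0.067] [  0.   0. 255.]
scene [202. 211.] 177 [0.675 0.021 0.062] [126.   6. 161.]
scene [230. 200.] 150 [0.565 0.027 0.065] [  0.   0. 255.]
scene [307. 222.] 193 [0.401 0.264 0.059] [ 22. 103. 254.]
scene [256. 284.] 178 [0.69  0.343 0.06 ] [  1. 186. 255.]
scene [301. 295.] 190 [0.599 0.462 0.06 ] [  1. 185. 255.]
side [170. 138.] 69 [0.399 0.49  0.055] [ 11. 201. 143.]
side [199. 175.] 191 [0.392 0.254 0.058] [ 20.  86. 252.]
side [328. 196.] 335 [ 0.686 -0.076  0.062] [ 14.  68. 223.]
side [279. 196.] 161 [0.556 0.014 0.064] [ 18.   1. 254.]
side [297. 209.] 174 [ 0.569 -0.066  0.064] [ 20.   1. 254.]
side [346. 216.] 85 [ 0.678 -0.172  0.063] [ 16.  37. 166.]
side [279. 223.] 268 [ 0.49  -0.079  0.064] [ 15.  73. 187.]
side [299. 238.] 285 [ 0.501 -0.16   0.064] [ 15.  72. 193.]
side [333. 239.] 43 [ 0.595 -0.214  0.047] [ 90.   1. 254.]
side [324. 250.] 163 [ 0.542 -0.237  0.051] [113.   9. 191.]
t 30.9 tcp [ 0.4916 -0.072   0.149 ] th 1.757 w 0.064 F [-0.6 -0.5 -0.1]
travel [33.0, 345.0, 2.0] rot [0.001, -0.002, -0.138]
```

Emit:
{"op": "apply_moves", "data": {
  "targets": [
    {"travel": [3, 28, 0], "delta_rot": [0, 0, 0]},
    {"travel": [7, 74, 0], "delta_rot": [0, 0, -0.02]},
    {"travel": [11, 120, 0], "delta_rot": [0, 0, -0.04]},
    {"travel": [16, 166, 0], "delta_rot": [0, 0, -0.06]},
    {"travel": [20, 212, 0], "delta_rot": [0, 0, -0.08]},
    {"travel": [25, 258, 0], "delta_rot": [0, 0, -0.1]},
    {"travel": [29, 304, 0], "delta_rot": [0, 0, -0.12]},
    {"travel": [32, 334, 0], "delta_rot": [0, 0, -0.14]},
    {"travel": [33, 345, 0], "delta_rot": [0, 0, -0.14]},
    {"travel": [33, 345, 0], "delta_rot": [0, 0, -0.14]}
  ],
  "claw": 0.8
}}

```text
time_s: 31.9
tcp_pos: [0.395, 0.2611, 0.149]
ee_rot: [0.513, -3.097, 0.002]
wrist_force: [-0.7, -1.3, 0.0]
width: 0.0754
gripper_force: 0.0
```

Emit:
{"op": "apply_moves", "data": {
  "targets": [
    {"travel": [0, 0, 0], "delta_rot": [0, 0, 0]},
    {"travel": [0, 0, 0], "delta_rot": [0, 0, 0]},
    {"travel": [0, 0, 8], "delta_rot": [0, 0, 0]},
    {"travel": [0, 0, 24], "delta_rot": [0, 0, 0]},
    {"travel": [0, 0, 35], "delta_rot": [0, 0, 0]},
    {"travel": [0, 0, 38], "delta_rot": [0, 0, 0]},
    {"travel": [0, 0, 38], "delta_rot": [0, 0, 0]},
    {"travel": [0, 0, 38], "delta_rot": [0, 0, 0]},
    {"travel": [0, 0, 38], "delta_rot": [0, 0, 0]},
    {"travel": [0, 0, 38], "delta_rot": [0, 0, 0]}
  ]
}}

```text
time_s: 32.9
tcp_pos: [0.3964, 0.261, 0.1132]
ee_rot: [-0.51, 3.099, 0.001]
wrist_force: [0.4, -0.4, 0.6]
width: 0.0752
gripper_force: 0.0
```

```bash
python3 -c "
from h import *
wrist('w9');plan((.395,.261,.039,1.895));box('w9',256,205,45)"
```

```text
t 32.95 tcp [0.3963 0.261  0.113 ] th 1.897 w 0.075 F [0.2 0.4 0.3]
travel [1.0, 0.0, 74.0] rot [0.0, 0.001, 0.002]
box ((393.5201416015625, 259.9950256347656), (51.69285202026367, 47.94274139404297), 19.168319702148438) [259.38362069 202.64224138]
```

Emit:
{"op": "apply_moves", "data": {
  "targets": [
    {"travel": [1, 0, 8], "delta_rot": [0, 0, 0]},
    {"travel": [1, 0, 20], "delta_rot": [0, 0, 0]},
    {"travel": [1, 0, 34], "delta_rot": [0, 0, 0]},
    {"travel": [1, 0, 48], "delta_rot": [0, 0, 0]},
    {"travel": [1, 0, 60], "delta_rot": [0, 0, 0]},
    {"travel": [1, 0, 70], "delta_rot": [0, 0, 0]},
    {"travel": [1, 0, 74], "delta_rot": [0, 0, 0]},
    {"travel": [1, 0, 74], "delta_rot": [0, 0, 0]},
    {"travel": [1, 0, 74], "delta_rot": [0, 0, 0]},
    {"travel": [1, 0, 74], "delta_rot": [0, 0, 0]}
  ]
}}

```text
time_s: 33.95
tcp_pos: [0.3957, 0.2608, 0.0393]
ee_rot: [-0.51, 3.098, 0.001]
wrist_force: [-0.3, 0.1, 0.2]
width: 0.0751
gripper_force: 0.0
```

Emit:
{"op": "apply_moves", "data": {
  "targets": [
    {"travel": [0, 0, 0], "delta_rot": [0, 0, 0]},
    {"travel": [0, 0, 0], "delta_rot": [0, 0, 0]},
    {"travel": [0, 0, 0], "delta_rot": [0, 0, 0]},
    {"travel": [0, 0, 0], "delta_rot": [0, 0, 0]},
    {"travel": [0, 0, 0], "delta_rot": [0, 0, 0]},
    {"travel": [0, 0, -10], "delta_rot": [0, 0, 0]},
    {"travel": [0, 0, -30], "delta_rot": [0, 0, 0]},
    {"travel": [0, 0, -60], "delta_rot": [0, 0, 0]},
    {"travel": [0, 0, -90], "delta_rot": [0, 0, 0]},
    {"travel": [0, 0, -110], "delta_rot": [0, 0, 0]}
  ],
  "claw": 0.2
}}

```text
time_s: 34.95
tcp_pos: [0.3958, 0.2607, 0.1514]
ee_rot: [-0.51, 3.097, 0.001]
wrist_force: [0.6, -0.1, -0.3]
width: 0.0478
gripper_force: 25.0
```

```bash
python3 -c "
from h import *
plan((.4773,.0088,.147,1.757))"
```

```text
t 34.95 tcp [0.3958 0.2607 0.1514] th 1.897 w 0.0478 F [ 0.6 -0.1 -0.3]
travel [4.0, -265.0, 4.0] rot [0.001, 0.003, 0.14]
```

Emit:
{"op": "apply_moves", "data": {
  "targets": [
    {"travel": [0, -25, 0], "delta_rot": [0, 0, 0.01]},
    {"travel": [1, -68, 0], "delta_rot": [0, 0, 0.04]},
    {"travel": [2, -114, 0], "delta_rot": [0, 0, 0.07]},
    {"travel": [3, -160, 0], "delta_rot": [0, 0, 0.1]},
    {"travel": [4, -205, 0], "delta_rot": [0, 0, 0.13]},
    {"travel": [4, -240, 0], "delta_rot": [0, 0, 0.14]},
    {"travel": [4, -258, 0], "delta_rot": [0, 0, 0.14]},
    {"travel": [4, -265, 0], "delta_rot": [0, 0, 0.14]},
    {"travel": [4, -265, 0], "delta_rot": [0, 0, 0.14]},
    {"travel": [4, -265, 0], "delta_rot": [0, 0, 0.14]}
  ]
}}

```text
time_s: 35.95
tcp_pos: [0.4759, 0.009, 0.1486]
ee_rot: [0.293, -3.128, -0.001]
wrist_force: [-0.3, -0.1, -1.2]
width: 0.0475
gripper_force: 25.0
```

Emit:
{"op": "apply_moves", "data": {
  "targets": [
    {"travel": [0, 0, 0], "delta_rot": [0, 0, 0]},
    {"travel": [0, 0, 5], "delta_rot": [0, 0, 0]},
    {"travel": [0, 0, 15], "delta_rot": [0, 0, 0]},
    {"travel": [0, 0, 30], "delta_rot": [0, 0, 0]},
    {"travel": [0, 0, 45], "delta_rot": [0, 0, 0]},
    {"travel": [0, 0, 50], "delta_rot": [0, 0, 0]},
    {"travel": [0, 0, 50], "delta_rot": [0, 0, 0]},
    {"travel": [0, 0, 50], "delta_rot": [0, 0, 0]},
    {"travel": [0, 0, 50], "delta_rot": [0, 0, 0]},
    {"travel": [0, 0, 50], "delta_rot": [0, 0, 0]}
  ]
}}

```text
time_s: 36.95
tcp_pos: [0.4768, 0.0081, 0.0993]
ee_rot: [-0.292, 3.126, -0.0]
wrist_force: [-0.9, -0.0, -1.1]
width: 0.0478
gripper_force: 25.0
```

```bash
python3 -c "
from h import *
plan((.4773,.0088,.046,1.757))"
```

```text
t 36.95 tcp [0.4768 0.0081 0.0993] th 1.757 w 0.0478 F [-0.9 -0.  -1.1]
travel [-1.0, 1.0, 53.0] rot [-0.0, 0.002, 0.0]
```

Emit:
{"op": "apply_moves", "data": {
  "targets": [
    {"travel": [0, 0, 8], "delta_rot": [0, 0, 0]},
    {"travel": [0, 0, 18], "delta_rot": [0, 0, 0]},
    {"travel": [0, 0, 28], "delta_rot": [0, 0, 0]},
    {"travel": [0, 0, 37], "delta_rot": [0, 0, 0]},
    {"travel": [0, 0, 44], "delta_rot": [0, 0, 0]},
    {"travel": [0, 0, 49], "delta_rot": [0, 0, 0]},
    {"travel": [0, 0, 52], "delta_rot": [0, 0, 0]},
    {"travel": [0, 0, 53], "delta_rot": [0, 0, 0]},
    {"travel": [0, 0, 53], "delta_rot": [0, 0, 0]},
    {"travel": [0, 0, 53], "delta_rot": [0, 0, 0]}
  ]
}}

```text
time_s: 37.95
tcp_pos: [0.4766, 0.0081, 0.0459]
ee_rot: [-0.292, 3.127, -0.0]
wrist_force: [-0.3, 0.1, 0.2]
width: 0.048
gripper_force: 25.0
```

Emit:
{"op": "apply_moves", "data": {
  "targets": [
    {"travel": [0, 0, 1], "delta_rot": [0, 0, 0]},
    {"travel": [0, 0, 1], "delta_rot": [0, 0, 0]},
    {"travel": [0, 0, 1], "delta_rot": [0, 0, 0]},
    {"travel": [0, 0, 0], "delta_rot": [0, 0, 0]},
    {"travel": [0, 0, -20], "delta_rot": [0, 0, 0]},
    {"travel": [0, 0, -50], "delta_rot": [0, 0, 0]},
    {"travel": [0, 0, -80], "delta_rot": [0, 0, 0]},
    {"travel": [0, 0, -110], "delta_rot": [0, 0, 0]},
    {"travel": [0, 0, -140], "delta_rot": [0, 0, 0]},
    {"travel": [0, 0, -160], "delta_rot": [0, 0, 0]}
  ],
  "claw": 0.68
}}

```text
time_s: 38.95
tcp_pos: [0.4769, 0.008, 0.2083]
ee_rot: [-0.292, 3.124, -0.001]
wrist_force: [0.4, 0.2, 0.3]
width: 0.0639
gripper_force: 0.0
```

```bash
python3 -c "
from h import *
tops()
# black tab pixels in case frame
c=np.array([.533,-.0645,0]);yaw=.187;Rm=R.from_euler('z',-yaw)
for n in('scene','side'):
    im,d=optics.get_image(n);cv2.imwrite(f'pics/{n}9.png',im[:,:,::-1]);P=Rm.apply((cloud(n,d)-c).reshape(-1,3)).reshape(384,512,3)
    m=(d>0)&(np.abs(P[...,0]-.13)<.1)&(np.abs(P[...,1])<.14)&(P[...,2]>.1)&(P[...,2]<.3)
    dark=m&(im.max(-1)<75)&(np.abs(P[...,1])<.05)&(P[...,2]>.18)
    print(n,m.sum(),dark.sum(),np.percentile(P[dark],[5,50,95],axis=0).round(3))
    q=P[m];
    for lo in (.1,.13,.16,.19,.21,.23): 
        k=q[(q[:,2]>lo)&(q[:,2]<lo+.02)]; print(lo,len(k),np.percentile(k[:,0],[5,50,95]).round(3) if len(k) else '')
plan()"
```

```text
scene [191. 160.] 229 [ 0.574 -0.226  0.052] [102.  13. 214.]
scene [215. 164.] 177 [ 0.513 -0.146  0.065] [ 22.  75. 254.]
scene [230. 175.] 187 [ 0.5   -0.068  0.065] [ 16. 107. 177.]
scene [246. 187.] 189 [0.484 0.012 0.065] [ 16. 108. 175.]
scene [216. 187.] 117 [ 0.575 -0.053  0.065] [  0.   0. 255.]
scene [203. 211.] 180 [0.674 0.025 0.063] [128.    7.  162.5]
scene [231. 200.] 151 [0.564 0.027 0.065] [  0.   0. 255.]
scene [256. 284.] 179 [0.69  0.343 0.059] [  1. 186. 255.]
scene [301. 295.] 189 [0.599 0.463 0.059] [  1. 185. 255.]
side [219. 125.] 105 [0.59  0.451 0.058] [  2. 204. 251.]
side [170. 137.] 121 [0.404 0.493 0.059] [ 11. 194. 151.]
side [313. 187.] 616 [ 0.676 -0.013  0.063] [ 14.  71. 213.]
side [278. 196.] 180 [0.554 0.016 0.064] [ 30.   1. 254.]
side [260. 209.] 254 [0.471 0.    0.064] [ 15.   86.5 181. ]
side [297. 209.] 194 [ 0.568 -0.064  0.064] [ 30.   1. 254.]
side [346. 216.] 81 [ 0.677 -0.172  0.062] [ 15.  37. 156.]
side [280. 223.] 268 [ 0.489 -0.079  0.064] [ 15.   79.5 183.5]
side [299. 238.] 287 [ 0.5   -0.16   0.064] [ 19.  65. 250.]
side [325. 250.] 152 [ 0.542 -0.237  0.052] [120.   13.  111.5]
scene 1713 88 [[ 0.14  -0.041  0.21 ]
 [ 0.146  0.002  0.239]
 [ 0.181  0.044  0.247]]
0.1 113 [0.12  0.163 0.166]
0.13 118 [0.126 0.169 0.172]
0.16 124 [0.132 0.175 0.178]
0.19 339 [0.143 0.174 0.183]
0.21 767 [0.135 0.154 0.18 ]
0.23 85 [0.139 0.145 0.148]
side 2471 153 [[ 0.13  -0.039  0.221]
 [ 0.134 -0.004  0.232]
 [ 0.138  0.033  0.242]]
0.1 416 [0.113 0.157 0.162]
0.13 411 [0.125 0.163 0.168]
0.16 215 [0.125 0.167 0.171]
0.19 245 [0.128 0.17  0.182]
0.21 582 [0.128 0.137 0.169]
0.23 139 [0.131 0.136 0.143]
t 39.15 tcp [0.4761 0.0081 0.2051] th 1.757 w 0.0641 F [-1.3 -0.4 -0.1]
```

All five items read about z≈0.065 at their tops, so they are seated. The tab lies at case x≈0.139, z≈0.23, giving a lid angle of about 1.79. Next I put the closed fingers behind the tab.

```bash
cat >> h.py <<'E'
C=np.array([.5325,-.0645]);YAW=.187
def cw(x,y,z,th=1.757):
    c,s=np.cos(YAW),np.sin(YAW);return (C[0]+c*x-s*y,C[1]+s*x+c*y,z,th)
def lidp(f,rho=.205,n=.005):
    return cw(.095-rho*np.cos(f)+n*np.sin(f)+.008,0,.03+rho*np.sin(f)+n*np.cos(f))
E
python3 -c "
from h import *
print([cw(.168,0,.29)]); plan(cw(-.02,0,.295),cw(.168,0,.295),cw(.168,0,.23)); print(lidp(1.79))"
```

```text
[(np.float64(0.6975711538453473), np.float64(-0.03326677781326966), 0.29, 1.757)]
t 39.15 tcp [0.4761 0.0081 0.2051] th 1.757 w 0.0641 F [-1.3 -0.4 -0.1]
travel [-22.0, -82.0, -90.0] rot [0.0, 0.0, 0.0]
travel [-210.0, -82.0, -90.0] rot [0.0, 0.0, 0.0]
travel [-210.0, -82.0, -25.0] rot [0.0, 0.0, 0.0]
(np.float64(0.682300206073289), np.float64(-0.03615620394046273), np.float64(0.22900727690301062), 1.757)
```

Emit:
{"op": "apply_moves", "data": {
  "targets": [
    {"travel": [-3, -10, -30], "delta_rot": [0, 0, 0]},
    {"travel": [-8, -30, -70], "delta_rot": [0, 0, 0]},
    {"travel": [-22, -55, -90], "delta_rot": [0, 0, 0]},
    {"travel": [-50, -75, -92], "delta_rot": [0, 0, 0]},
    {"travel": [-85, -82, -92], "delta_rot": [0, 0, 0]},
    {"travel": [-125, -82, -92], "delta_rot": [0, 0, 0]},
    {"travel": [-165, -82, -92], "delta_rot": [0, 0, 0]},
    {"travel": [-195, -82, -92], "delta_rot": [0, 0, 0]},
    {"travel": [-210, -82, -92], "delta_rot": [0, 0, 0]},
    {"travel": [-210, -82, -92], "delta_rot": [0, 0, 0]}
  ],
  "claw": 0,
  "newtons": 15
}}

```text
time_s: 40.15
tcp_pos: [0.6987, -0.0331, 0.2922]
ee_rot: [0.293, -3.121, -0.003]
wrist_force: [-0.4, -0.1, -1.0]
width: 0.0006
gripper_force: 0.0
```

```bash
python3 -c "
from h import *
plan(cw(.168,0,.295),cw(.168,0,.23))
for n in ('side','scene'):
    im,d=optics.get_image(n)
    a=im[90:250,220:400] if n=='side' else im[100:235,150:290]
    cv2.imwrite(f'pics/lid_{n}.png',cv2.resize(a[:,:,::-1],None,fx=3.5,fy=3.5,interpolation=2))"
```

```text
t 40.15 tcp [ 0.6987 -0.0331  0.2922] th 1.758 w 0.0006 F [-0.4 -0.1 -1. ]
travel [1.0, 0.0, -3.0] rot [0.002, -0.007, 0.001]
travel [1.0, -0.0, 62.0] rot [0.002, -0.007, 0.001]
```

View pics/lid_side.png

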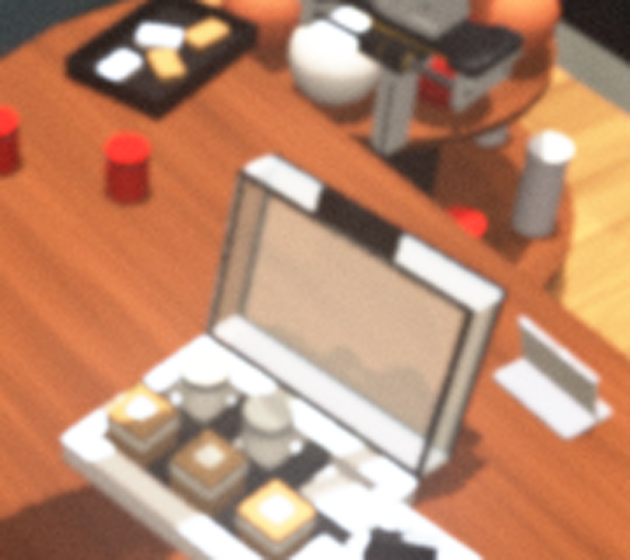

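Everything stands in its pockets. The tab is at about (360,222) in the crop, and the closed fingers are behind and above it at (395,130). I lower behind the tab now.

Emit:
{"op": "apply_moves", "data": {
  "targets": [
    {"travel": [0, 0, 5], "delta_rot": [0, 0, 0]},
    {"travel": [0, 0, 15], "delta_rot": [0, 0, 0]},
    {"travel": [0, 0, 28], "delta_rot": [0, 0, 0]},
    {"travel": [0, 0, 40], "delta_rot": [0, 0, 0]},
    {"travel": [0, 0, 50], "delta_rot": [0, 0, 0]},
    {"travel": [0, 0, 57], "delta_rot": [0, 0, 0]},
    {"travel": [0, 0, 61], "delta_rot": [0, 0, 0]},
    {"travel": [0, 0, 62], "delta_rot": [0, 0, 0]},
    {"travel": [0, 0, 62], "delta_rot": [0, 0, 0]},
    {"travel": [0, 0, 62], "delta_rot": [0, 0, 0]}
  ]
}}

```text
time_s: 41.25
tcp_pos: [0.698, -0.0336, 0.2362]
ee_rot: [-0.292, 3.127, -0.0]
wrist_force: [1.5, -0.1, 0.0]
width: 0.0005
gripper_force: 0.0
```

```bash
python3 -c "
from h import *
plan(*[lidp(f) for f in np.arange(1.8,0.99,-.1)])"
```

```text
t 41.25 tcp [ 0.698  -0.0336  0.2362] th 1.757 w 0.0005 F [ 1.5 -0.1  0. ]
travel [14.0, 0.0, 8.0] rot [-0.0, 0.001, 0.0]
travel [34.0, 0.0, 3.0] rot [-0.0, 0.001, 0.0]
travel [54.0, 0.0, 1.0] rot [-0.0, 0.001, 0.0]
travel [75.0, 0.0, 1.0] rot [-0.0, 0.001, 0.0]
travel [95.0, 0.0, 3.0] rot [-0.0, 0.001, 0.0]
travel [115.0, 0.0, 7.0] rot [-0.0, 0.001, 0.0]
travel [135.0, 0.0, 13.0] rot [-0.0, 0.001, 0.0]
travel [154.0, 0.0, 21.0] rot [-0.0, 0.001, 0.0]
travel [172.0, 0.0, 31.0] rot [-0.0, 0.001, 0.0]
```

Emit:
{"op": "apply_moves", "data": {
  "targets": [
    {"travel": [4, 0, 4], "delta_rot": [0, 0, 0]},
    {"travel": [10, 0, 6], "delta_rot": [0, 0, 0]},
    {"travel": [18, 0, 6], "delta_rot": [0, 0, 0]},
    {"travel": [26, 0, 4], "delta_rot": [0, 0, 0]},
    {"travel": [34, 0, 3], "delta_rot": [0, 0, 0]},
    {"travel": [44, 0, 2], "delta_rot": [0, 0, 0]},
    {"travel": [54, 0, 1], "delta_rot": [0, 0, 0]},
    {"travel": [64, 0, 1], "delta_rot": [0, 0, 0]},
    {"travel": [75, 0, 1], "delta_rot": [0, 0, 0]},
    {"travel": [85, 0, 2], "delta_rot": [0, 0, 0]}
  ]
}}

```text
time_s: 42.25
tcp_pos: [0.6133, -0.0494, 0.2338]
ee_rot: [-0.292, 3.127, 0.0]
wrist_force: [2.4, 0.5, 0.7]
width: 0.001
gripper_force: 1.0
```

```bash
cat >> h.py <<'E'
def lid():
    Rm=R.from_euler('z',-YAW);c=np.r_[C,0]
    for n in('scene','side'):
        im,d=optics.get_image(n);P=Rm.apply((cloud(n,d)-c).reshape(-1,3)).reshape(384,512,3)
        r=np.hypot(P[...,0]-.095,P[...,2]-.03);f=np.arctan2(P[...,2]-.03,.095-P[...,0])
        dark=(d>0)&(im.max(-1)<75)&(np.abs(P[...,1])<.048)&(r>.185)&(r<.222)&(f>-.1)&(f<2)
        print(n,dark.sum(),"phi",np.percentile(f[dark],[10,50,90]).round(3) if dark.sum() else '')
E
python3 -c "
from h import *
lid();plan(*[lidp(f) for f in np.arange(1.4,0.59,-.1)])"
```

```text
scene 85 phi [1.447 1.473 1.681]
side 131 phi [1.4   1.409 1.418]
t 42.35 tcp [ 0.6126 -0.0498  0.234 ] th 1.756 w 0.0003 F [-0.7  0.  -0.2]
travel [8.0, 0.0, 1.0] rot [-0.0, -0.001, -0.001]
travel [28.0, 0.0, 5.0] rot [-0.0, -0.001, -0.001]
travel [48.0, 0.0, 11.0] rot [-0.0, -0.001, -0.001]
travel [67.0, 0.0, 19.0] rot [-0.0, -0.001, -0.001]
travel [85.0, 0.0, 29.0] rot [-0.0, -0.001, -0.001]
travel [102.0, 0.0, 40.0] rot [-0.0, -0.001, -0.001]
travel [118.0, 0.0, 54.0] rot [-0.0, -0.001, -0.001]
travel [132.0, 0.0, 68.0] rot [-0.0, -0.001, -0.001]
travel [145.0, 0.0, 84.0] rot [-0.0, -0.001, -0.001]
```

Emit:
{"op": "apply_moves", "data": {
  "targets": [
    {"travel": [10, 0, 2], "delta_rot": [0, 0, 0]},
    {"travel": [20, 0, 4], "delta_rot": [0, 0, 0]},
    {"travel": [30, 0, 6], "delta_rot": [0, 0, 0]},
    {"travel": [40, 0, 9], "delta_rot": [0, 0, 0]},
    {"travel": [50, 0, 12], "delta_rot": [0, 0, 0]},
    {"travel": [60, 0, 16], "delta_rot": [0, 0, 0]},
    {"travel": [69, 0, 20], "delta_rot": [0, 0, 0]},
    {"travel": [78, 0, 25], "delta_rot": [0, 0, 0]},
    {"travel": [87, 0, 30], "delta_rot": [0, 0, 0]},
    {"travel": [94, 0, 35], "delta_rot": [0, 0, 0]}
  ]
}}

```text
time_s: 43.35
tcp_pos: [0.5209, -0.0669, 0.198]
ee_rot: [0.292, -3.128, -0.0]
wrist_force: [1.0, 0.7, 1.9]
width: 0.0003
gripper_force: 0.7
```

```bash
python3 -c "
from h import *
lid();plan(*[lidp(f) for f in np.arange(.9,.29,-.1)])"
```

```text
scene 91 phi [0.952 0.982 1.186]
side 0 phi 
t 43.45 tcp [ 0.5203 -0.0668  0.1975] th 1.757 w 0.0001 F [-0.3 -0.1 -0.3]
travel [8.0, 0.0, 4.0] rot [0.001, -0.002, -0.0]
travel [24.0, -0.0, 17.0] rot [0.001, -0.002, -0.0]
travel [38.0, -0.0, 32.0] rot [0.001, -0.002, -0.0]
travel [51.0, -0.0, 48.0] rot [0.001, -0.002, -0.0]
travel [62.0, -0.0, 65.0] rot [0.001, -0.002, -0.0]
travel [71.0, -0.0, 83.0] rot [0.001, -0.002, -0.0]
travel [79.0, -0.0, 102.0] rot [0.001, -0.002, -0.0]
```

Emit:
{"op": "apply_moves", "data": {
  "targets": [
    {"travel": [8, 0, 4], "delta_rot": [0, 0, 0]},
    {"travel": [16, 0, 11], "delta_rot": [0, 0, 0]},
    {"travel": [24, 0, 17], "delta_rot": [0, 0, 0]},
    {"travel": [31, 0, 24], "delta_rot": [0, 0, 0]},
    {"travel": [38, 0, 32], "delta_rot": [0, 0, 0]},
    {"travel": [45, 0, 40], "delta_rot": [0, 0, 0]},
    {"travel": [51, 0, 48], "delta_rot": [0, 0, 0]},
    {"travel": [57, 0, 56], "delta_rot": [0, 0, 0]},
    {"travel": [62, 0, 65], "delta_rot": [0, 0, 0]},
    {"travel": [67, 0, 74], "delta_rot": [0, 0, 0]}
  ]
}}

```text
time_s: 44.45
tcp_pos: [0.453, -0.0796, 0.1236]
ee_rot: [0.291, -3.122, 0.0]
wrist_force: [-8.1, -1.0, 4.7]
width: 0.0004
gripper_force: 4.8
```

```bash
python3 -c "
from h import *
lid();plan(*[lidp(f) for f in (.4,.3,.2,.1,.05,0,-.03)])"
```

```text
scene 74 phi [0.428 0.46  0.609]
side 55 phi [0.417 0.43  0.438]
t 44.55 tcp [ 0.4519 -0.0797  0.1219] th 1.756 w 0.0006 F [-7.  -2.6  0.9]
travel [2.0, -0.0, 8.0] rot [0.001, -0.009, -0.001]
travel [9.0, -0.0, 27.0] rot [0.001, -0.009, -0.001]
travel [15.0, -0.0, 46.0] rot [0.001, -0.009, -0.001]
travel [18.0, -0.0, 67.0] rot [0.001, -0.009, -0.001]
travel [19.0, -0.0, 77.0] rot [0.001, -0.009, -0.001]
travel [19.0, -0.0, 87.0] rot [0.001, -0.009, -0.001]
travel [19.0, -0.0, 93.0] rot [0.001, -0.009, -0.001]
```

The finger is brushing the hood's front wall (8 N), so I shift a few mm outwards while lowering.

Emit:
{"op": "apply_moves", "data": {
  "targets": [
    {"travel": [6, 0, 2], "delta_rot": [0, 0, 0]},
    {"travel": [10, 0, 8], "delta_rot": [0, 0, 0]},
    {"travel": [13, 0, 16], "delta_rot": [0, 0, 0]},
    {"travel": [16, 0, 24], "delta_rot": [0, 0, 0]},
    {"travel": [19, 0, 33], "delta_rot": [0, 0, 0]},
    {"travel": [21, 0, 41], "delta_rot": [0, 0, 0]},
    {"travel": [23, 0, 49], "delta_rot": [0, 0, 0]},
    {"travel": [24, 0, 56], "delta_rot": [0, 0, 0]},
    {"travel": [25, 0, 62], "delta_rot": [0, 0, 0]},
    {"travel": [26, 0, 68], "delta_rot": [0, 0, 0]}
  ]
}}

```text
time_s: 45.55
tcp_pos: [0.4303, -0.0839, 0.0559]
ee_rot: [0.292, -3.128, -0.0]
wrist_force: [-0.3, 1.0, 0.8]
width: 0.0006
gripper_force: 0.2
```

```bash
python3 -c "
from h import *
lid();plan(*[lidp(f) for f in (.1,.05,0,-.03)])"
```

```text
scene 42 phi [0.121 0.681 0.738]
side 75 phi [0.104 0.118 0.128]
t 45.65 tcp [ 0.4297 -0.0836  0.0554] th 1.757 w 0.0006 F [ 1.  -0.3 -0. ]
travel [-4.0, -0.0, -0.0] rot [0.001, -0.002, -0.0]
travel [-3.0, -0.0, 10.0] rot [0.001, -0.002, -0.0]
travel [-3.0, -0.0, 20.0] rot [0.001, -0.002, -0.0]
travel [-3.0, -0.0, 27.0] rot [0.001, -0.002, -0.0]
```

Emit:
{"op": "apply_moves", "data": {
  "targets": [
    {"travel": [0, 0, 3], "delta_rot": [0, 0, 0]},
    {"travel": [0, 0, 6], "delta_rot": [0, 0, 0]},
    {"travel": [0, 0, 9], "delta_rot": [0, 0, 0]},
    {"travel": [0, 0, 12], "delta_rot": [0, 0, 0]},
    {"travel": [0, 0, 15], "delta_rot": [0, 0, 0]},
    {"travel": [0, 0, 17], "delta_rot": [0, 0, 0]},
    {"travel": [0, 0, 19], "delta_rot": [0, 0, 0]},
    {"travel": [0, 0, 20], "delta_rot": [0, 0, 0]},
    {"travel": [0, 0, 20], "delta_rot": [0, 0, 0]},
    {"travel": [0, 0, 20], "delta_rot": [0, 0, 0]}
  ]
}}

```text
time_s: 46.65
tcp_pos: [0.4297, -0.0842, 0.0424]
ee_rot: [0.292, -3.126, 0.001]
wrist_force: [-18.5, 2.9, 33.8]
width: 0.0004
gripper_force: 20.7
```

Emit:
{"op": "apply_moves", "data": {
  "targets": [
    {"travel": [0, 0, 0], "delta_rot": [0, 0, 0]},
    {"travel": [0, 0, 1], "delta_rot": [0, 0, 0]},
    {"travel": [0, 0, 1], "delta_rot": [0, 0, 0]},
    {"travel": [0, 0, 2], "delta_rot": [0, 0, 0]},
    {"travel": [0, 0, 2], "delta_rot": [0, 0, 0]},
    {"travel": [0, 0, 3], "delta_rot": [0, 0, 0]},
    {"travel": [0, 0, 3], "delta_rot": [0, 0, 0]},
    {"travel": [0, 0, 3], "delta_rot": [0, 0, 0]},
    {"travel": [0, 0, 3], "delta_rot": [0, 0, 0]},
    {"travel": [0, 0, 3], "delta_rot": [0, 0, 0]}
  ]
}}

```text
time_s: 47.65
tcp_pos: [0.4297, -0.0842, 0.0422]
ee_rot: [0.292, -3.127, 0.001]
wrist_force: [-26.2, 4.4, 49.3]
width: 0.0009
gripper_force: 28.8
```

```bash
python3 -c "
from h import *
lid();plan()"
```

```text
scene 61 phi [0.29  0.656 0.689]
side 103 phi [0.043 0.06  0.072]
t 47.75 tcp [ 0.4298 -0.0842  0.0422] th 1.757 w 0.0004 F [-25.9   4.5  48.1]
```

Emit:
{"op": "apply_moves", "data": {
  "targets": [
    {"travel": [0, 0, -6], "delta_rot": [0, 0, 0]},
    {"travel": [0, 0, -12], "delta_rot": [0, 0, 0]},
    {"travel": [0, 0, -20], "delta_rot": [0, 0, 0]},
    {"travel": [2, 0, -40], "delta_rot": [0, 0, 0]},
    {"travel": [5, 0, -70], "delta_rot": [0, 0, 0]},
    {"travel": [10, 0, -100], "delta_rot": [0, 0, 0]},
    {"travel": [10, 0, -130], "delta_rot": [0, 0, 0]},
    {"travel": [10, 0, -150], "delta_rot": [0, 0, 0]},
    {"travel": [10, 0, -160], "delta_rot": [0, 0, 0]},
    {"travel": [10, 0, -160], "delta_rot": [0, 0, 0]}
  ]
}}

```text
time_s: 48.75
tcp_pos: [0.422, -0.086, 0.1951]
ee_rot: [-0.292, 3.124, -0.002]
wrist_force: [-0.1, 0.6, -0.2]
width: 0.0003
gripper_force: 0.0
```

```bash
python3 -c "
from h import *
lid()
Rm=R.from_euler('z',-YAW);c=np.r_[C,0]
for n in('scene','side'):
    im,d=optics.get_image(n);P=Rm.apply((cloud(n,d)-c).reshape(-1,3)).reshape(384,512,3)
    for x in np.arange(-.12,.12,.02):
        m=(d>0)&(np.abs(P[...,0]-x)<.01)&(np.abs(P[...,1])<.125)&(P[...,2]>.0)&(P[...,2]<.13)
        print(n,x.round(2),m.sum(),np.percentile(P[m][:,2],[50,80,95]).round(4))
    m=(d>0)&(P[...,0]<-.1)&(P[...,0]>-.125)&(np.abs(P[...,1])<.044)&(im.max(-1)<75)&(P[...,2]<.1)
    print('tab',m.sum(),np.percentile(P[m][:,2],[5,50,95]).round(4))
plan()
im,d=optics.get_image('side');cv2.imwrite('pics/shut.png',cv2.resize(im[150:290,225:375,::-1],None,fx=4,fy=4,interpolation=2))"
```

```text
scene 12 phi [0.056 0.081 0.275]
side 4 phi [0.056 0.064 0.078]
scene -0.12 15 [0.0066 0.0424 0.047 ]
scene -0.1 48 [0.0825 0.0854 0.0877]
scene -0.08 285 [0.0836 0.0869 0.0896]
scene -0.06 269 [0.0833 0.087  0.0901]
scene -0.04 288 [0.0833 0.0864 0.0892]
scene -0.02 279 [0.0836 0.0867 0.0892]
scene 0.0 296 [0.0837 0.087  0.0899]
scene 0.02 294 [0.0834 0.0864 0.0893]
scene 0.04 296 [0.0835 0.0866 0.0895]
scene 0.06 308 [0.0838 0.0869 0.0893]
scene 0.08 307 [0.0828 0.0859 0.089 ]
scene 0.1 729 [0.0458 0.0776 0.0862]
tab 7 [0.035  0.0424 0.0485]
side -0.12 308 [0.0035 0.042  0.045 ]
side -0.1 1163 [0.0462 0.0739 0.0846]
side -0.08 418 [0.0825 0.0844 0.0862]
side -0.06 395 [0.0826 0.0846 0.0863]
side -0.04 365 [0.0826 0.0845 0.0863]
side -0.02 313 [0.0823 0.0843 0.0861]
side 0.0 323 [0.0821 0.0838 0.0861]
side 0.02 297 [0.0823 0.0843 0.0859]
side 0.04 275 [0.0826 0.0846 0.0865]
side 0.06 253 [0.0821 0.0841 0.0859]
side 0.08 260 [0.0824 0.0844 0.0865]
side 0.1 78 [0.0821 0.0845 0.0858]
tab 6 [0.0416 0.0429 0.0469]
t 48.95 tcp [ 0.42   -0.0855  0.1918] th 1.757 w 0.0005 F [-0.3  0.   0.1]
```

View pics/shut.png

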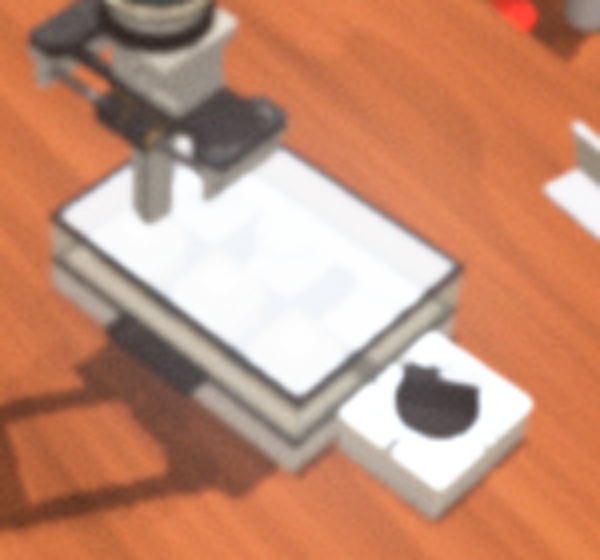

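The hood is level at z≈0.083 along its whole depth, so the lid is shut. Next is the dial: I check the pin's clearance and go above it.

```bash
python3 -c "
from h import *
print('pin',hit('scene',141,155,0),hit('side',404,284,0))
plan((.563,-.2485,.22,1.757),(.563,-.2485,.17,1.757));print(monitor.read_state()['joint_pos'].round(2))"
```

```text
pin [ 0.70012516 -0.40907203  0.        ] [ 0.68370128 -0.42959619  0.        ]
t 49.0 tcp [ 0.42   -0.0855  0.1918] th 1.757 w 0.0007 F [ 0.1 -0.1 -0.5]
travel [-110.0, -187.0, -29.0] rot [0.002, -0.002, 0.0]
travel [-110.0, -187.0, 21.0] rot [0.002, -0.002, 0.0]
[-0.33 -0.18  1.66  0.    1.67 -2.09]
```

Emit:
{"op": "apply_moves", "data": {
  "targets": [
    {"travel": [-10, -17, -20], "delta_rot": [0, 0, 0]},
    {"travel": [-30, -51, -29], "delta_rot": [0, 0, 0]},
    {"travel": [-52, -88, -29], "delta_rot": [0, 0, 0]},
    {"travel": [-74, -126, -29], "delta_rot": [0, 0, 0]},
    {"travel": [-94, -160, -25], "delta_rot": [0, 0, 0]},
    {"travel": [-106, -181, -15], "delta_rot": [0, 0, 0]},
    {"travel": [-110, -187, 0], "delta_rot": [0, 0, 0]},
    {"travel": [-110, -187, 10], "delta_rot": [0, 0, 0]},
    {"travel": [-110, -187, 10], "delta_rot": [0, 0, 0]},
    {"travel": [-110, -187, 10], "delta_rot": [0, 0, 0]}
  ],
  "claw": 0.6
}}

```text
time_s: 50.0
tcp_pos: [0.5626, -0.248, 0.1834]
ee_rot: [0.293, -3.127, -0.001]
wrist_force: [0.8, -0.5, 0.4]
width: 0.0567
gripper_force: 0.0
```

```bash
python3 -c "
from h import *
plan();wrist('wd')
a=cv2.imread('pics/wd.png')[130:270,180:340];cv2.imwrite('pics/wdc.png',cv2.resize(a,None,fx=4,fy=4,interpolation=2))"
```

```text
t 50.0 tcp [ 0.5626 -0.248   0.1834] th 1.758 w 0.0567 F [ 0.8 -0.5  0.4]
```

View pics/wdc.png

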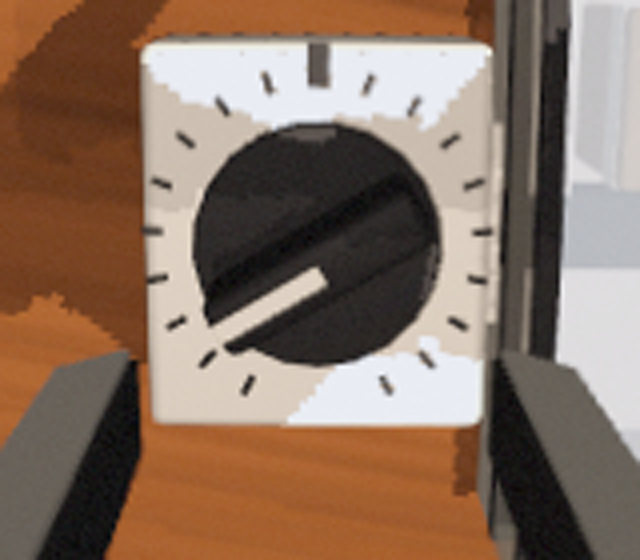

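The pointer line runs from the bar's centre at crop (322,275) to its end at (215,335). The zero bar is at (319,65) and the disc centre at (318,245).

```bash
python3 -c "
from h import *
g=lambda u,v,z:whit('wd',180+u/4,130+v/4,z)
a,b=g(322,275,.083),g(215,335,.083);d=b-a;print(a,b,np.linalg.norm(d));al=np.arctan2(d[1],d[0])
c=g(318,245,.055);z0=g(319,65,.045);print('disc',c,'zero',z0)
az=np.arctan2(*(z0-c)[[1,0]]);print('pointer',al,'zero dir',az,np.pi+.187-2*np.pi,'dial',(al-az)%(2*np.pi))
plan((*c[:2],.062,al+np.pi/2))
"
```

```text
[ 0.56721555 -0.2455073   0.083     ] [ 0.58715559 -0.2686037   0.083     ] 0.03051309645100788
disc [ 0.56627697 -0.24652607  0.055     ] zero [ 0.51996875 -0.25499613  0.045     ]
pointer -0.8586088608421463 zero dir -2.960686177732875 -2.9545926535897933 dial 2.1020773168907287
t 50.05 tcp [ 0.5631 -0.2482  0.1843] th 1.758 w 0.0566 F [-0.  -0.1  1.2]
travel [-3.0, 1.0, 122.0] rot [0.0, 0.001, 1.046]
```

Emit:
{"op": "apply_moves", "data": {
  "targets": [
    {"travel": [-1, 0, 0], "delta_rot": [0, 0, 0.08]},
    {"travel": [-2, 0, 0], "delta_rot": [0, 0, 0.22]},
    {"travel": [-3, 1, 0], "delta_rot": [0, 0, 0.36]},
    {"travel": [-3, 1, 0], "delta_rot": [0, 0, 0.5]},
    {"travel": [-3, 1, 10], "delta_rot": [0, 0, 0.64]},
    {"travel": [-3, 1, 20], "delta_rot": [0, 0, 0.78]},
    {"travel": [-3, 1, 30], "delta_rot": [0, 0, 0.92]},
    {"travel": [-3, 1, 40], "delta_rot": [0, 0, 1.02]},
    {"travel": [-3, 1, 40], "delta_rot": [0, 0, 1.046]},
    {"travel": [-3, 1, 40], "delta_rot": [0, 0, 1.046]}
  ]
}}

```text
time_s: 51.05
tcp_pos: [0.5662, -0.2473, 0.1447]
ee_rot: [1.306, 2.855, -0.0]
wrist_force: [0.5, 1.1, 0.8]
width: 0.0562
gripper_force: 0.0
```

```bash
python3 -c "
from h import *
plan((.5665,-.246,.062,.712))"
```

```text
t 51.05 tcp [ 0.5662 -0.2473  0.1447] th 0.713 w 0.0562 F [0.5 1.1 0.8]
travel [1.0, 1.0, 83.0] rot [0.001, 0.001, 0.001]
```

Emit:
{"op": "apply_moves", "data": {
  "targets": [
    {"travel": [0, 1, 6], "delta_rot": [0, 0, 0]},
    {"travel": [0, 1, 18], "delta_rot": [0, 0, 0]},
    {"travel": [0, 1, 32], "delta_rot": [0, 0, 0]},
    {"travel": [0, 1, 46], "delta_rot": [0, 0, 0]},
    {"travel": [0, 1, 60], "delta_rot": [0, 0, 0]},
    {"travel": [0, 1, 72], "delta_rot": [0, 0, 0]},
    {"travel": [0, 1, 80], "delta_rot": [0, 0, 0]},
    {"travel": [0, 1, 83], "delta_rot": [0, 0, 0]},
    {"travel": [0, 1, 83], "delta_rot": [0, 0, 0]},
    {"travel": [0, 1, 83], "delta_rot": [0, 0, 0]}
  ]
}}

```text
time_s: 52.05
tcp_pos: [0.5673, -0.2473, 0.0612]
ee_rot: [1.309, 2.855, 0.0]
wrist_force: [0.1, 0.0, -0.7]
width: 0.0564
gripper_force: 0.0
```

Emit:
{"op": "apply_moves", "data": {
  "targets": [
    {"travel": [0, 0, 0], "delta_rot": [0, 0, 0]},
    {"travel": [0, 0, 0], "delta_rot": [0, 0, 0]},
    {"travel": [0, 0, 0], "delta_rot": [0, 0, 0]},
    {"travel": [0, 0, 0], "delta_rot": [0, 0, 0]},
    {"travel": [0, 0, 0], "delta_rot": [0, 0, 0]},
    {"travel": [0, 0, 0], "delta_rot": [0, 0, 0]},
    {"travel": [0, 0, 0], "delta_rot": [0, 0, 0]},
    {"travel": [0, 0, 0], "delta_rot": [0, 0, 0]},
    {"travel": [0, 0, 0], "delta_rot": [0, 0, 0]},
    {"travel": [0, 0, 0], "delta_rot": [0, 0, 0]}
  ],
  "claw": 0,
  "newtons": 20
}}

```text
time_s: 53.05
tcp_pos: [0.5666, -0.2472, 0.0605]
ee_rot: [-1.309, -2.855, 0.0]
wrist_force: [-1.5, -0.8, 0.1]
width: 0.016
gripper_force: 20.0
```

```bash
python3 -c "
from h import *
plan((.5665,-.246,.062,-1.3846))"
```

```text
t 53.05 tcp [ 0.5666 -0.2472  0.0605] th 0.711 w 0.016 F [-1.5 -0.8  0.1]
travel [1.0, 1.0, -2.0] rot [-0.0, 0.0, 2.095]
```

Emit:
{"op": "apply_moves", "data": {
  "targets": [
    {"travel": [0, 0, 0], "delta_rot": [0, 0, 0.08]},
    {"travel": [0, 0, 0], "delta_rot": [0, 0, 0.19]},
    {"travel": [0, 0, 0], "delta_rot": [0, 0, 0.3]},
    {"travel": [0, 0, 0], "delta_rot": [0, 0, 0.41]},
    {"travel": [0, 0, 0], "delta_rot": [0, 0, 0.52]},
    {"travel": [0, 0, 0], "delta_rot": [0, 0, 0.63]},
    {"travel": [0, 0, 0], "delta_rot": [0, 0, 0.74]},
    {"travel": [0, 0, 0], "delta_rot": [0, 0, 0.85]},
    {"travel": [0, 0, 0], "delta_rot": [0, 0, 0.96]},
    {"travel": [0, 0, 0], "delta_rot": [0, 0, 1.05]}
  ]
}}

```text
time_s: 54.05
tcp_pos: [0.5659, -0.2473, 0.0605]
ee_rot: [-2.567, -1.809, 0.003]
wrist_force: [-3.5, -0.7, 2.8]
width: 0.016
gripper_force: 20.0
```

```bash
python3 -c "
from h import *
plan((.5665,-.246,.062,-1.3846))"
```

```text
t 54.05 tcp [ 0.5659 -0.2473  0.0605] th -0.343 w 0.016 F [-3.5 -0.7  2.8]
travel [1.0, 0.0, -2.0] rot [-0.001, 0.002, 1.042]
```

Emit:
{"op": "apply_moves", "data": {
  "targets": [
    {"travel": [0, 0, 0], "delta_rot": [0, 0, 0.11]},
    {"travel": [0, 0, 0], "delta_rot": [0, 0, 0.23]},
    {"travel": [0, 0, 0], "delta_rot": [0, 0, 0.35]},
    {"travel": [0, 0, 0], "delta_rot": [0, 0, 0.47]},
    {"travel": [0, 0, 0], "delta_rot": [0, 0, 0.6]},
    {"travel": [0, 0, 0], "delta_rot": [0, 0, 0.73]},
    {"travel": [0, 0, 0], "delta_rot": [0, 0, 0.86]},
    {"travel": [0, 0, 0], "delta_rot": [0, 0, 0.97]},
    {"travel": [0, 0, 0], "delta_rot": [0, 0, 1.045]},
    {"travel": [0, 0, 0], "delta_rot": [0, 0, 1.045]}
  ]
}}

```text
time_s: 55.05
tcp_pos: [0.5653, -0.2467, 0.0605]
ee_rot: [-3.127, -0.292, 0.005]
wrist_force: [-5.1, 0.5, 3.1]
width: 0.0159
gripper_force: 20.0
```

Emit:
{"op": "apply_moves", "data": {
  "targets": [
    {"travel": [0, 0, 0], "delta_rot": [0, 0, 0]},
    {"travel": [0, 0, 0], "delta_rot": [0, 0, 0]},
    {"travel": [0, 0, 0], "delta_rot": [0, 0, 0]},
    {"travel": [0, 0, 0], "delta_rot": [0, 0, 0]},
    {"travel": [0, 0, 0], "delta_rot": [0, 0, 0]},
    {"travel": [0, 0, 0], "delta_rot": [0, 0, 0]},
    {"travel": [0, 0, 0], "delta_rot": [0, 0, 0]},
    {"travel": [0, 0, 0], "delta_rot": [0, 0, 0]},
    {"travel": [0, 0, 0], "delta_rot": [0, 0, 0]},
    {"travel": [0, 0, 0], "delta_rot": [0, 0, 0]}
  ]
}}

```text
time_s: 56.05
tcp_pos: [0.5653, -0.2467, 0.0605]
ee_rot: [-3.127, -0.294, 0.005]
wrist_force: [-5.1, 0.6, 3.2]
width: 0.0156
gripper_force: 20.0
```

Emit:
{"op": "apply_moves", "data": {
  "targets": [
    {"travel": [0, 0, 0], "delta_rot": [0, 0, 0]},
    {"travel": [0, 0, 0], "delta_rot": [0, 0, 0]},
    {"travel": [0, 0, 0], "delta_rot": [0, 0, 0]},
    {"travel": [0, 0, 0], "delta_rot": [0, 0, 0]},
    {"travel": [0, 0, 0], "delta_rot": [0, 0, 0]},
    {"travel": [0, 0, -20], "delta_rot": [0, 0, 0]},
    {"travel": [0, 0, -50], "delta_rot": [0, 0, 0]},
    {"travel": [0, 0, -80], "delta_rot": [0, 0, 0]},
    {"travel": [0, 0, -110], "delta_rot": [0, 0, 0]},
    {"travel": [0, 0, -120], "delta_rot": [0, 0, 0]}
  ],
  "claw": 0.6
}}

```text
time_s: 57.05
tcp_pos: [0.5685, -0.2478, 0.1848]
ee_rot: [3.124, 0.293, 0.01]
wrist_force: [-0.3, 0.5, 0.4]
width: 0.0563
gripper_force: 0.0
```

```bash
python3 -c "
from h import *
plan();tops();wrist('we')
Rm=R.from_euler('z',-YAW)
for n in('scene','side'):
    im,d=optics.get_image(n);P=cloud(n,d);q=Rm.apply((P-[.5665,-.246,0]).reshape(-1,3)).reshape(P.shape)
    m=(d>0)&(np.hypot(q[...,0],q[...,1])<.04)&(q[...,2]>.068)&(q[...,2]<.1)
    w=m&(im.min(-1)>150); k=m&(im.max(-1)<90)
    x=q[m][:,:2];u=np.linalg.svd(x-x.mean(0))[2][0];print(n,m.sum(),x.mean(0),'bar ang',np.arctan2(u[1],u[0]),'white',w.sum(),q[w].mean(0) if w.any() else '')"
```

```text
t 57.05 tcp [ 0.5685 -0.2478  0.1848] th -1.384 w 0.0563 F [-0.3  0.5  0.4]
scene [190. 159.] 195 [ 0.574 -0.235  0.054] [113.  25.  36.]
scene [224. 198.] 455 [0.609 0.046 0.064] [ 17.  28. 158.]
scene [256. 284.] 181 [0.691 0.344 0.06 ] [  1. 188. 254.]
scene [301. 295.] 186 [0.599 0.462 0.059] [  1. 187. 254.]
side [168. 140.] 48 [0.394 0.489 0.053] [ 11.  199.  119.5]
side [287. 234.] 742 [ 0.454 -0.162  0.063] [ 17.  32. 186.]
side [327. 245.] 115 [ 0.559 -0.223  0.052] [ 13.  25. 153.]
scene 82 [0.00575528 0.00293753] bar ang 0.015083538938564268 white 5 [-0.01438563 -0.00425651  0.08447258]
side 126 [-0.00430402 -0.00376145] bar ang 3.129152775830075 white 25 [ 0.00192803 -0.00103714  0.08140535]
```

```bash
python3 -c "
from h import *
im=np.load('we.npz')['im'];pts=[];ax=np.array([.5665,-.246])
for v in range(130,290):
    for u in range(180,340):
        if im[v,u].min()>120:
            p=whit('we',u,v,.083)[:2]-ax
            if np.hypot(*p)<.028: pts.append(p)
p=np.array(pts);print(len(p),p.mean(0));u=np.linalg.svd(p-p.mean(0))[2][0];u*=np.sign(u@p.mean(0));s=np.ptp((p-p.mean(0))@u);t=np.ptp((p-p.mean(0))@[-u[1],u[0]])
print(s,t,'dial',(np.arctan2(u[1],u[0])-np.pi-.187+np.pi)%(2*np.pi)-np.pi)
lid()"
```

```text
Traceback (most recent call last):
  File "h.py", line 33, in whit
    o,d=wray(name,u,v);return o+d*(z-o[2])/d[2]
        ~~~~^^^^^^^^^^
  File "h.py", line 28, in wray
    f=np.load(name+".npz");c=optics.calibration("wrist");H=np.array(c["hand_eye"])
                             ~~~~~~~~~~~~~~~~~~^^^^^^^^^
ValueError: time passes only in moves, steps and waits
```

Emit:
{"op": "apply_moves", "data": {
  "targets": [
    {"travel": [0, 0, -20], "delta_rot": [0, 0, 0]},
    {"travel": [0, 0, -50], "delta_rot": [0, 0, 0]},
    {"travel": [0, 0, -70], "delta_rot": [0, 0, 0]},
    {"travel": [0, 0, -80], "delta_rot": [0, 0, 0]},
    {"travel": [0, 0, -80], "delta_rot": [0, 0, 0]},
    {"travel": [0, 0, -80], "delta_rot": [0, 0, 0]},
    {"travel": [0, 0, -80], "delta_rot": [0, 0, 0]},
    {"travel": [0, 0, -80], "delta_rot": [0, 0, 0]},
    {"travel": [0, 0, -80], "delta_rot": [0, 0, 0]},
    {"travel": [0, 0, -80], "delta_rot": [0, 0, 0]}
  ]
}}

```text
time_s: 58.3
tcp_pos: [0.5667, -0.2469, 0.26]
ee_rot: [-3.127, -0.293, 0.001]
wrist_force: [-1.0, -0.8, 0.3]
width: 0.0565
gripper_force: 0.0
```

```bash
python3 -c "
from h import *
cal=optics.calibration('wrist');optics.calibration=lambda n:cal
f=dict(np.load('we.npz'));im=f['im'];np.load=lambda n:f
pts=[];ax=np.array([.5665,-.246])
for v in range(130,290):
    for u in range(180,340):
        if im[v,u].min()>120:
            p=whit('we',u,v,.083)[:2]-ax
            if np.hypot(*p)<.028: pts.append(p)
p=np.array(pts);print(len(p),p.mean(0));u=np.linalg.svd(p-p.mean(0))[2][0];u*=np.sign(u@p.mean(0));s=np.ptp((p-p.mean(0))@u);t=np.ptp((p-p.mean(0))@[-u[1],u[0]])
print(s,t,'dial',(np.arctan2(u[1],u[0])-np.pi-.187+np.pi)%(2*np.pi)-np.pi)"
```

```text
307 [-0.01634483 -0.00168333]
0.05298337745486413 0.027731845335151713 dial -1.6194415371594233
```

```bash
python3 -c "
from h import *
cal=optics.calibration('wrist');optics.calibration=lambda n:cal
f=dict(np.load('we.npz'));im=f['im'];np.load=lambda n:f
for th in (110,150):
  k,l,st,ce=cv2.connectedComponentsWithStats((im.min(-1)>th).astype(np.uint8))
  for i in range(1,k):
    if 40<st[i,4]<1500 and 130<ce[i][1]<290 and 180<ce[i][0]<340:
        q=np.argwhere(l==i);p=np.array([whit('we',b,a,.083)[:2] for a,b in q])*1000
        r=cv2.minAreaRect(p.astype(np.float32));u=np.linalg.svd(p-p.mean(0))[2][0]
        print(th,ce[i].round(),st[i,4],np.round(r[0],1),np.round(r[1],1),'axis ang mod pi rel case x',(np.arctan2(u[1],u[0])-.187+1.57)%np.pi-1.57)"
```

```text
110 [202. 142.] 67 [ 609.8 -186.2] [63.2  0.9] axis ang mod pi rel case x -0.0008245161971069948
```

```bash
python3 -c "
from h import *
cal=optics.calibration('wrist');optics.calibration=lambda n:cal
f=dict(np.load('we.npz'));im=f['im'];np.load=lambda n:f
x=np.array([np.cos(.187),np.sin(.187)]);y=np.array([-x[1],x[0]]);G=[]
for v in range(120,300):
    for u in range(180,340):
        p=whit('we',u,v,.083)[:2]-[.5665,-.246];G.append((p@x*1e3,p@y*1e3,im[v,u].min()))
G=np.array(G)
for s in range(-32,32,4):
    r=G[(abs(G[:,0]-s)<2)];b=[r[abs(r[:,1]-t)<1.5][:,2].mean().round() if (abs(r[:,1]-t)<1.5).any() else -1 for t in range(-24,25,3)];print(s,np.array(b).astype(int).tolist())"
```

```text
-32 [234, 234, 234, 220, 184, 234, 234, 148, 66, 208, 234, 232, 165, 234, 234, 234, 234]
-28 [205, 234, 234, 234, 177, 214, 108, 153, 187, 99, 151, 214, 193, 234, 234, 226, 204]
-24 [182, 215, 235, 234, 234, 161, 30, 123, 176, 53, 57, 231, 234, 234, 234, 156, 212]
-20 [189, 192, 199, 170, 100, 46, 31, 120, 177, 55, 27, 60, 115, 215, 234, 234, 234]
-16 [175, 120, 47, 34, 39, 28, 32, 121, 177, 57, 25, 33, 33, 42, 97, 180, 210]
-12 [104, 35, 35, 35, 33, 30, 32, 122, 178, 60, 25, 34, 32, 32, 32, 81, 168]
-8 [36, 35, 35, 36, 35, 30, 32, 122, 177, 62, 24, 32, 33, 32, 32, 32, 66]
-4 [37, 36, 35, 36, 37, 30, 34, 133, 188, 68, 28, 33, 35, 33, 33, 32, 33]
0 [41, 41, 41, 40, 41, 32, 37, 122, 172, 67, 28, 38, 38, 40, 38, 36, 32]
4 [42, 42, 42, 42, 42, 32, 37, 42, 41, 38, 29, 40, 40, 40, 39, 38, 35]
8 [42, 43, 42, 41, 43, 32, 40, 44, 41, 38, 32, 42, 39, 41, 40, 41, 40]
12 [43, 43, 43, 43, 43, 34, 39, 42, 41, 37, 31, 42, 41, 41, 40, 40, 40]
16 [44, 45, 45, 45, 43, 35, 41, 44, 42, 38, 32, 42, 43, 42, 41, 42, 40]
20 [45, 46, 46, 45, 46, 36, 42, 44, 41, 38, 32, 44, 44, 42, 44, 42, 39]
24 [59, 48, 48, 47, 47, 35, 43, 45, 41, 37, 31, 44, 44, 44, 44, 42, 114]
28 [164, 70, 47, 47, 48, 37, 36, 38, 35, 34, 31, 45, 45, 44, 45, 109, 192]
```

The pointer line runs straight along case −x toward the black zero mark, within about 0.02 rad. The lid is shut and the arm is clear, so I hand in.

```bash
python3 -c "
from station import ctrl
print(ctrl.job_done())"
```

```text
the job is handed in; nothing more can be done
None
```

The case is packed (two tins in the back row, three boxes in the front), the lid is fully shut, the dial reads within about 0.02 rad of zero by camera, and the job is handed in; no verdict came back.

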